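# Fit the straw and snap the travel cap onto a toddler's straw cup

### The job

Get the toddler's straw cup ready to take out: take the straw from the drying rack and pass it down through the hole in the cup's spout until the straw's stop collar sits on the spout. Then put the travel cap over the straw and press it down onto the spout until it clicks and sits fully home on the lid, keep pressing after the click, and finish holding it there, with the hand still pushing the cap firmly down (about 10 N). Leave the jar, the fork and the snack cup where they are.

Things in the scene. Friction and masses are not known exactly. Their poses are not given: they have to be found in the camera images.
- straw: Stiff white drinking straw, 124 mm long, loose, 12 to 20 g. Origin at the centre of its lower end, +z along it to the mouthpiece. From the lower end: tube 8 mm thick, its end rounded, to 95 mm; stop collar 15 mm across, 95 to 98 mm; mouthpiece 9 mm thick, 98 to 124 mm, the part to grip. It starts upright, hanging by its collar in a hole of the rack's deck; raised 100 mm it comes clear.
- straw_collar (a point): Point on the straw's axis at the underside of its stop collar (95 mm above the straw's origin).
- cap: Travel cap: hollow domed grey plastic cap with fine upright ribs, 34 mm across, 45 mm tall, open below, 20 to 33 g, loose; starts upright on its rim on the bench or the tray (same level). Origin at the centre of its rim's underside, +z up. Inside 29 mm across, 42 mm high; a lip round the inside of the rim (24.6 mm opening, 3 mm high) snaps past the spout's lugs.
- cup: Straw cup: steel beaker with two side handles (124 mm over them) and a grey ribbed lid, 75 mm across at the lid, 84 mm at its rubber suction foot, stuck to the tray so that it does not move. Origin at the centre of its underside on the tray; lid's flat top at 102 mm, top of the spout at 112 mm.
- spout (a point): Foot of the spout: point on its upright axis level with the lid's flat top. Six small rounded sprung lugs, 28 mm across, stand 5.6 mm above. Cap home: its rim at this height, on the lid. Pressed down, the rim meets the lugs 7 mm above this point; the push grows to about 8 N, then drops sharply at about 4 mm (the click: the cap jumps down), then the rim strikes the rigid lid. The clicked cap stays on.
- spout_top (a point): Centre of the spout's top, 10 mm above its foot: mouth of the upright through hole, 11 mm wide, that leads into the empty beaker. The spout is 17 mm across here and 21.6 mm below. Straw home: its collar's underside rests at this point, its lower end 95 mm below, its mouthpiece's top 29 mm above.
- rack: Two-tier drying rack, fixed on the bench: drip tray 90 x 170 mm, grey deck of that size on corner posts, its top at 110 mm. Origin at the centre of its underside, y along its long side. The straw hangs in the deck's hole at y = +55 mm; the hole at y = +10 mm is empty; a clear bottle teat (39 mm tall, fixed) stands on the deck at y = -55 mm.
- plate: Teal suction plate, 170 mm across, 22 mm tall, stuck to the tray, does not move. Origin at the centre of its underside.
- jar: Closed glass baby food jar with a steel twist cap, 60 mm across, 82 mm tall, loose. Origin at the centre of its underside. Not to be disturbed.
- snack_cup: Snack cup with a hinged flap in its lid and two side handles, 86 mm across (120 mm over the handles), 78 mm tall, loose. Origin at the centre of its underside. Not to be disturbed.
- fork: White plastic fork lying flat on the bench, 128 mm long, 24 mm wide, 5 mm thick, loose. Origin under its middle, x along it. Not to be disturbed.
Mind the look-alikes: they are no part of the job. Of the things that look like the cap, the middle-sized one is meant.

How it is judged (in metres and radians):
On the way, in this order (a step that is already met when the one before it is completed fails the run):
1. the straw is through the hole of the spout, its stop collar on the spout (horizontal distance between straw_collar and spout_top below 0.004 m and z of straw_collar in the frame of spout_top below 0.0025 m and angle between straw's own z axis and vertical below 0.2 rad), for 0.2 s.
2. the cap has clicked over the lugs and its rim is down on the lid (horizontal distance between cap and spout below 0.004 m and z of cap in the frame of spout below 0.002 m and angle between cap's own z axis and vertical below 0.1 rad), for 0.1 s.
At the end, for the whole second after the job is handed in: Straw in the spout's hole, collar at most 2.5 mm above the spout and 4 mm off axis, tilt < 0.2 rad; cap clicked home, rim within 2 mm of the lid and 4 mm of the axis, tilt < 0.1 rad; fingers on the cap, pressing it onto the cup with over 4 N through the last second (all of step 1 and all of step 2 and contact force between the fingers and cap above 3 N and contact force between cap and cup above 4 N); the arm keeps its last pose, push and grip.
It fails at once if the jar is pushed away or knocked over (distance of jar from where it was at the start of the episode above 0.03 m or angle between jar's own z axis and vertical above 0.5 rad).
It fails at once if the snack cup is pushed away or knocked over (distance of snack_cup from where it was at the start of the episode above 0.03 m or angle between snack_cup's own z axis and vertical above 0.5 rad).
It fails at once if the fork is pushed away (distance of fork from where it was at the start of the episode above 0.03 m).
It also fails if it takes over 72 s, if anything falls off the work surface, if the arm or the gripper's body presses on something with over 40 N, if the wrist force passes 120 N, or if a joint passes its speed limit or range.

### The arm

A 6-joint arm with a two-finger parallel gripper is mounted at the origin on the work surface. World frame = base frame: x ahead of the robot, y to its left, z up, the work surface at z = 0. Lengths are in mm, angles in degrees, forces in N, time in s.
With the tool pointing down it reaches from about 300 to 850 mm from the base axis. Payload 4.2 kg.
Tool frame: the origin (TCP) lies on the centre line of the jaws, within the pads' length; the fingertips stand 14 mm ahead of it and the grasp point (between the pads) lies 5 mm behind it; z points along the fingers, y is the direction in which the jaws open and shut (so a half turn about z gives the same grasp; the last joint's range is limited). The gripper opens to 91 mm and grips with 3 to 60 N. Pads are 32 mm wide; open, the fingers measure 118 mm over their backs; the gripper's body (76 mm by 178 mm) begins 60 mm behind the grasp point.
Start: joints at [-70.417, 18.312, 89.639, -0, 72.044, -1.146], TCP at [203.53, -537.791, 205.376] pointing down, gripper open.
Joint ranges: [-177.97, 177.97], [-48.28, 115.42], [12.27, 149.76], [-77.06, 257.06], [2.81, 150.46], [-146.56, 146.56]. Speed limits (degrees/s): [147.25, 147.25, 180, 180, 180, 180].

### API

Orientations are given as [roll, pitch, yaw] about the fixed x, y, z axes, in that order (R = Rz(yaw) Ry(pitch) Rx(roll)).
In Python, from workcell import env gives the robot as it stands.
- The arm moves only by the tool play_rows, never from a script. Its argument "increments" is a list of rows, each a list of 5 numbers: the shift along the world's x, y, z in mm, then the turn about the world's z in degrees, then the closure, from 0 (fully open) to 1 (shut). In form: [[x, y, z, yaw, fingers], ...]. A call has 1 to 20 rows; each row shifts and turns the commanded pose from where the row before left it; what a row does not reach is not made up. A row lasts 1/8 s, in which the tool goes at most 62.5 mm and 10.7 degrees, less where a joint would pass 70% of its speed; a pose out of reach is approached as far as the arm can. A call is refused whole if a number of a shift passes 62.5 or a number of a turn 10.7, either way. A call with a gripper value outside its range is refused whole. The fingers move at their own pace and stop on an object; "newtons" is the grip in N (left out, the last holds). Time passes only in rows, so rows that do not move let the fingers close. It gives the time, the measured TCP pose, the force and the opening at its end, in the units of the state.
- env.state(): the state, without advancing time (a new reading comes with each control period).
- env.grab_frame(name): name is "scene" or "top" or "wrist"; returns the picture (384x512x3 uint8, red, green, blue); there is no depth.
- env.calibration(name): a dict with "fx", "fy", "cx", "cy" (pixels), "R" (3x3) and "t" (3): a world point X has camera coordinates R X + t; the wrist camera has in their place "hand_eye" (4x4, takes a point from camera to tool coordinates, whose origin is the TCP and whose axes are the flange's). Camera axes: x right, y down, z forward; pixel columns grow to the right and rows downward; lengths in mm; the calibration is good to about 2 mm. A picture is of the moment at which its call begins: read the wrist's pose just before it. calibration takes no time and is no camera call.
- env.job_done(): hands the job in, once; it reports no verdict.
The state is a dict: "time_s": time; "qpos": joint angles; "qvel": joint speeds; "effort": joint torques, N m; "ee_pos": TCP position; "ee_rot": TCP orientation; "force": force on the tool from outside, world axes, zero at the start; "torque": the same for the moment, N m; "gripper_width": finger opening in mm.
Only numpy, scipy, OpenCV 4.12 (cv2) and the standard library are available. Lean on these libraries where they do the work, as an engineer would, in place of code of your own. Each camera call takes 0.05 s, during which the arm holds its last target.

## Working session

There is one attempt and no reset: what is moved stays moved. The work goes in short steps, Python scripts to look and compute and a tool call to move; the robot and the scene stay as the last step left them, time stands still between calls to the robot, and variables do not carry over. Pictures are saved under pics/ and viewed, and the job is handed in when it is done.

Besides the shell and the picture viewer there is one more tool, called after "Emit:" as name([rows], argument=value, ...), one row to a line, values as JSON. play_rows: Moves the arm, as the interface text tells. Its arguments: {"type":"object","properties":{"increments":{"type":"array"},"newtons":{"type":"number"}},"required":["increments"]}

```bash
mkdir -p pics; ls; python3 - <<'E'
from workcell import env
import cv2,json
print(env.state())
for n in ["scene","top","wrist"]:
    im=env.grab_frame(n); cv2.imwrite(f"pics/{n}0.png",cv2.resize(im[:,:,::-1],(800,600),interpolation=cv2.INTER_CUBIC)); cv2.imwrite(f"raw_{n}0.png",im[:,:,::-1])
    print(n,env.calibration(n))
E
```

```text
pics
{'time_s': 0.0, 'qpos': array([-7.04168935e+01,  1.83515439e+01,  8.97064423e+01,  5.53112952e-04,
        7.20418929e+01, -1.14691804e+00]), 'qvel': array([ 0.09126367, -0.03479752, -0.03426931, -0.04580555, -0.03275666,
       -0.09211914]), 'effort': array([ 2.18844660e-03, -4.12457657e+01, -2.31970632e+01,  7.31473952e-02,
        4.57364798e-02, -1.43874754e-04]), 'ee_pos': array([ 203.35304667, -537.29498036,  204.52100642]), 'ee_rot': array([-1.79900151e+02, -2.52495722e-03,  2.07298514e+01]), 'force': array([ 1.12055983, -0.27764879, -0.06894657]), 'torque': array([-0.03835161,  0.01538656,  0.03104036]), 'gripper_width': 91.47945172169305}
scene {'fx': 373.0383971092041, 'fy': 373.0383971092041, 'cx': 260.61532637856357, 'cy': 196.85405903244276, 'R': array([[-0.48250696,  0.87579268, -0.01319906],
       [ 0.59065208,  0.31421102, -0.74323721],
       [-0.64677442, -0.36641318, -0.66889778]]), 't': array([ 319.53630386, -256.76105994, 1367.71676615])}
top {'fx': 411.9330992711846, 'fy': 411.9330992711846, 'cx': 261.63616717023064, 'cy': 193.02689829540992, 'R': array([[-0.02907427, -0.99954319, -0.0082525 ],
       [-0.98324144,  0.03008464, -0.17980877],
       [ 0.17997491,  0.00288639, -0.98366697]]), 't': array([ -26.17995544,  592.08966727, 1204.89551177])}
wrist {'fx': 309.6584923429079, 'fy': 309.6584923429079, 'cx': 254.53712293294018, 'cy': 185.92043029262456, 'hand_eye': array([[-4.16107648e-04, -9.69954839e-01, -2.43284684e-01,
         6.92038486e+01],
       [ 9.99999308e-01, -6.71297215e-04,  9.66031308e-04,
        -1.57564099e+00],
       [-1.10032307e-03, -2.43284114e-01,  9.69954447e-01,
        -1.80616845e+02],
       [ 0.00000000e+00,  0.00000000e+00,  0.00000000e+00,
         1.00000000e+00]])}
```

View pics/scene0.png

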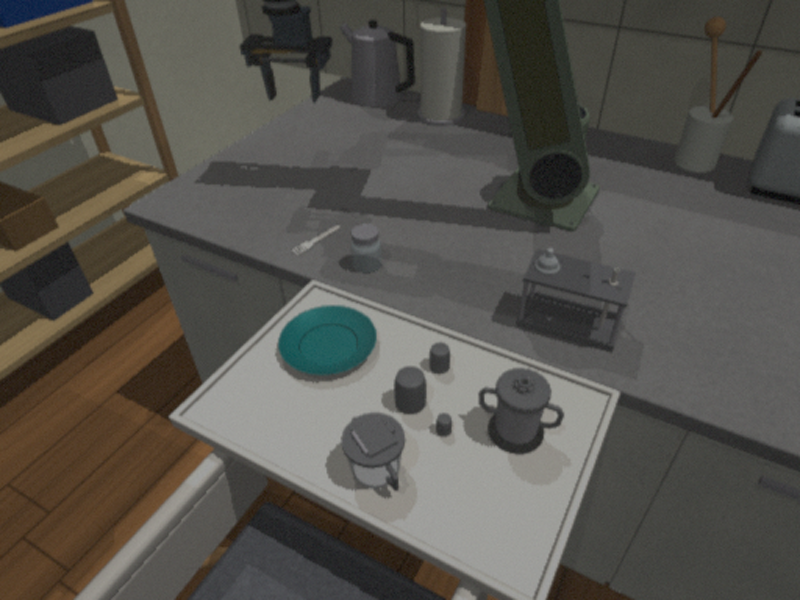

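View pics/top0.png

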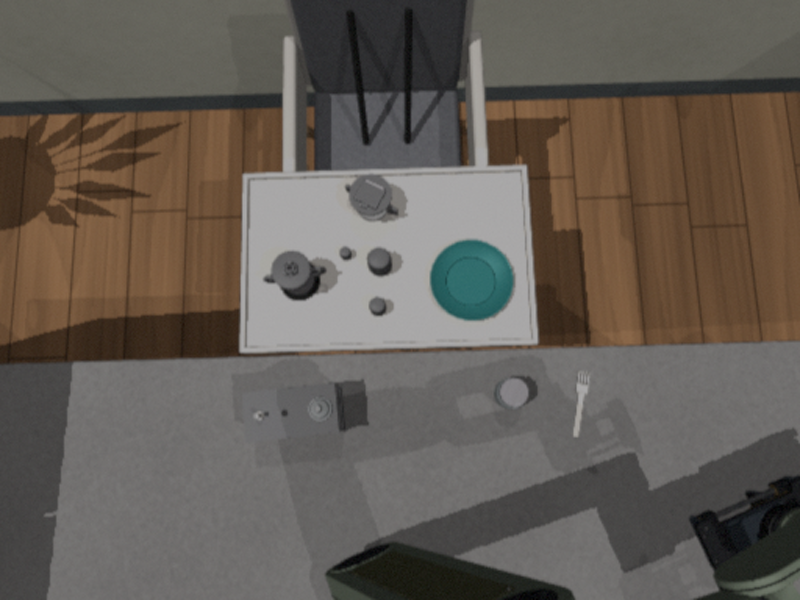

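View pics/wrist0.png

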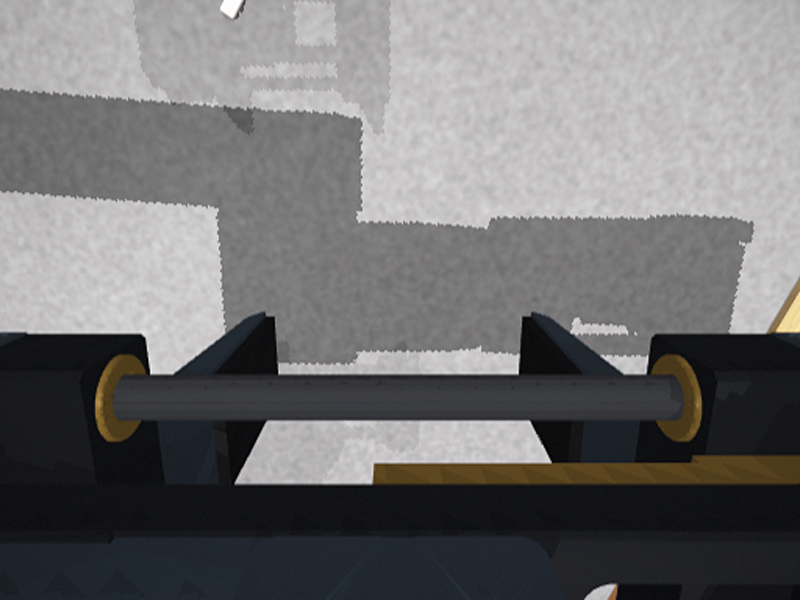

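The scene shows three grey cap look-alikes: the largest at scene (410,390) / top (380,262), the middle one at (440,357) / (377,306) and the smallest at (444,424) / (346,253). I choose the middle one. The cup is at top (292,269), the straw at top (260,414) and the teat at (319,408).

```bash
cat > h.py <<'E'
import numpy as np,cv2
from scipy.spatial.transform import Rotation as Ro
def ray(cal,uv,st=None):
    d=np.array([(uv[0]-cal["cx"])/cal["fx"],(uv[1]-cal["cy"])/cal["fy"],1.])
    if "R" in cal:
        R=cal["R"]; return -R.T@cal["t"], R.T@d
    T=np.eye(4);T[:3,:3]=Ro.from_euler("xyz",st["ee_rot"],degrees=True).as_matrix();T[:3,3]=st["ee_pos"]
    M=T@cal["hand_eye"]; return M[:3,3],M[:3,:3]@d
def onz(cal,uv,z,st=None):
    o,d=ray(cal,uv,st); return o+d*(z-o[2])/d[2]
def proj(cal,X,st=None):
    X=np.asarray(X,float)
    if "R" in cal: c=cal["R"]@X+cal["t"]
    else:
        T=np.eye(4);T[:3,:3]=Ro.from_euler("xyz",st["ee_rot"],degrees=True).as_matrix();T[:3,3]=st["ee_pos"]
        M=np.linalg.inv(T@cal["hand_eye"]); c=M[:3,:3]@X+M[:3,3]
    return np.array([cal["fx"]*c[0]/c[2]+cal["cx"],cal["fy"]*c[1]/c[2]+cal["cy"]])
def two(r1,r2):
    (o1,d1),(o2,d2)=r1,r2
    A=np.stack([d1,-d2],1); s=np.linalg.lstsq(A,o2-o1,rcond=None)[0]
    p,q=o1+s[0]*d1,o2+s[1]*d2
    return (p+q)/2,np.linalg.norm(p-q)
E
python3 - <<'E'
from h import *; from workcell import env
t=env.calibration("top");s=env.calibration("scene")
k=1.5625
for n,uv,z in [("straw top",(257,414),139),("hole",(284,412),110),("teat",(319,408),149),("spouttop",(291,269),112),("cap mid top",(377,304),45),("cap mid base",(378,312),0),("big top",(379,257),70),("small",(345,251),20),("jar",(513,390),82),("fork",(580,404),5),("snack",(371,195),78),("plate",(472,280),10)]:
    print(n,onz(t,np.array(uv)/k,z).round(0))
print(two(ray(t,np.array((257,414))/k),ray(s,np.array((614,269))/k)), two(ray(t,np.array((291,269))/k),ray(s,np.array((523,380))/k)),two(ray(t,np.array((377,304))/k),ray(s,np.array((440,350))/k)))
def crop(f,x,y,w,h,o,m=5):
    i=cv2.imread(f)[y:y+h,x:x+w]; cv2.imwrite(o,cv2.resize(i,None,fx=m,fy=m,interpolation=cv2.INTER_CUBIC))
crop("raw_scene0.png",250,160,160,120,"pics/sc_crop.png")
crop("raw_top0.png",140,130,150,160,"pics/top_crop.png",4)
E
```

```text
straw top [382. 230. 139.]
hole [384. 188. 110.]
teat [389. 119. 149.]
spouttop [650. 176. 112.]
cap mid top [590.  19.  45.]
cap mid base [581.  20.   0.]
big top [678.  12.  70.]
small [706.  83.  20.]
jar [ 413. -233.   82.]
fork [ 385. -375.    5.]
snack [803.  25.  78.]
plate [ 640. -174.   10.]
(array([381.78685041, 229.86384447, 139.15637925]), np.float64(0.14077949078293528)) (array([649.61130055, 177.09536349, 110.52851281]), np.float64(1.8127176445282005)) (array([590.22866166,  20.49529138,  39.15849433]), np.float64(2.779720699623278))
```

View pics/sc_crop.png

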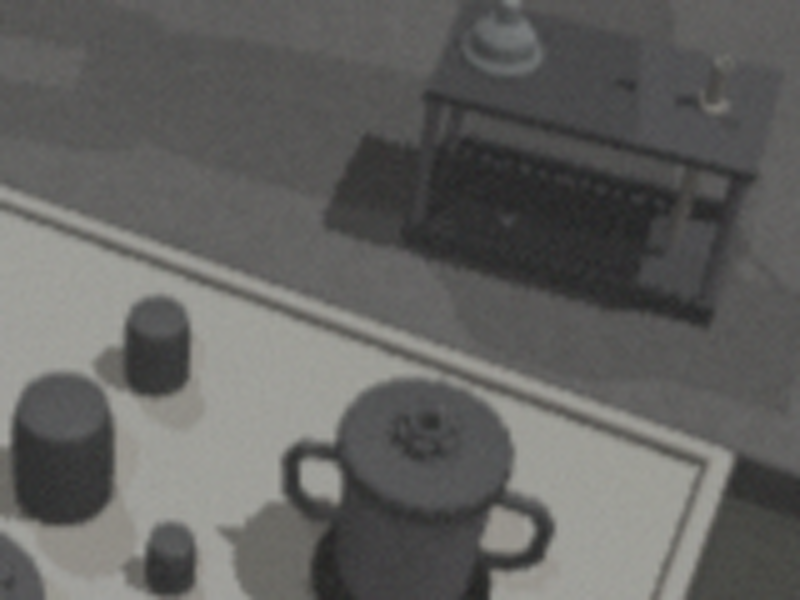

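View pics/top_crop.png

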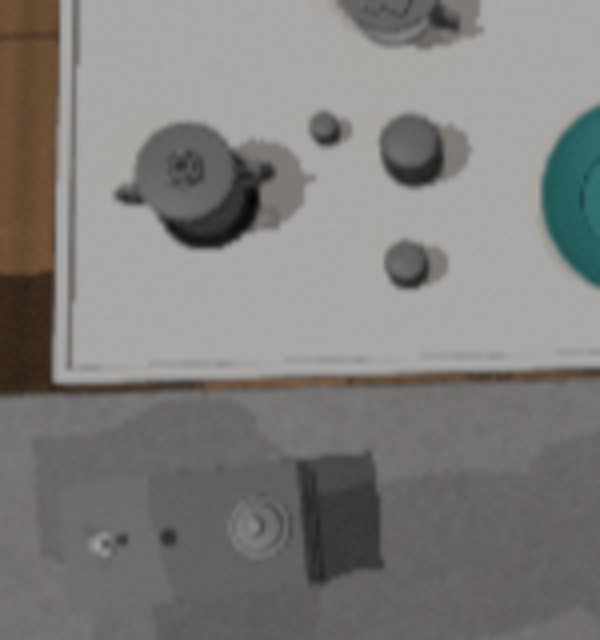

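Emit:
play_rows([
  [30,48,10,10,0],
  [30,48,10,10,0],
  [30,48,10,10,0],
  [30,48,10,0,0],
  [30,48,10,0,0],
  [20,48,0,0,0],
  [20,48,0,0,0],
  [10,48,0,0,0],
  [0,48,0,0,0],
  [0,48,0,0,0],
  [0,48,0,0,0],
  [0,48,0,0,0],
  [0,48,0,0,0],
  [0,48,0,0,0],
  [-10,48,0,0,0],
  [-10,48,0,0,0],
  [0,0,0,0,0],
  [0,0,0,0,0],
])

```text
time_s: 2.4
ee_pos: [383.4, 229.7, 255.1]
ee_rot: [180.0, 0.1, 50.8]
force: [1.0, 0.1, 0.7]
gripper_width: 91.0
```

```bash
python3 - <<'E'
from h import *; from workcell import env
st=env.state();im=env.grab_frame("wrist");cv2.imwrite("raw_w1.png",im[:,:,::-1]);np.save("st1.npy",st,allow_pickle=True)
cv2.imwrite("pics/w1.png",cv2.resize(im[:,:,::-1],(800,600),interpolation=cv2.INTER_CUBIC))
print(st["time_s"],st["ee_pos"],st["ee_rot"],st["qpos"].round(0)); c=env.calibration("wrist")
print(proj(c,(382,230,139),st)*1.5625,proj(c,(382,230,110),st)*1.5625)
E
```

```text
2.4 [383.35474308 229.7207449  255.11573294] [1.79978419e+02 6.12441495e-02 5.07604210e+01] [ 29.   5. 100.  -0.  75.  69.]
[396.66688509 283.98740672] [396.66611072 274.21348994]
```

View pics/w1.png

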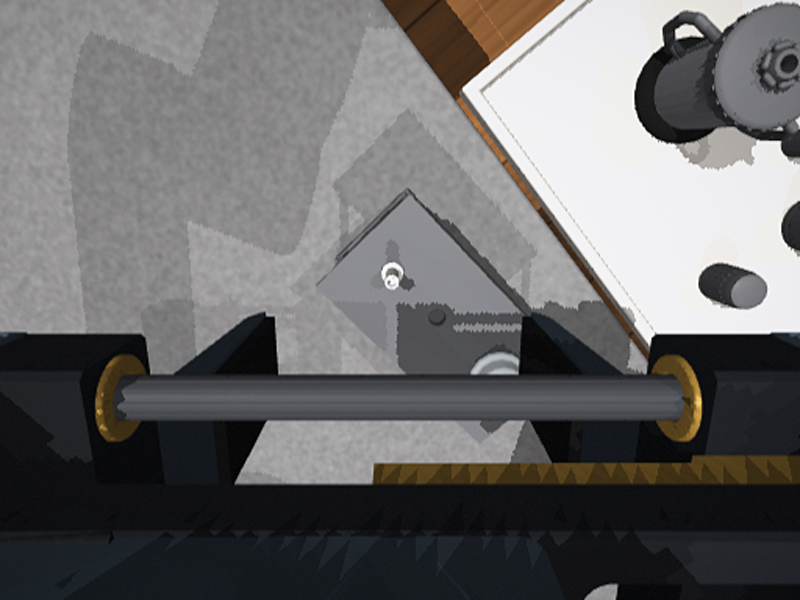

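Straw mouthpiece top is at about (391,281) and its collar at (392,271). The cup's spout is at (788,63) and the middle cap at (735,287). I'll refine the straw in a crop.

```bash
python3 - <<'E'
from h import *; from workcell import env
im=cv2.imread("raw_w1.png")
cr=im[155:200,225:285]; cv2.imwrite("pics/w1c.png",cv2.resize(cr,None,fx=12,fy=12,interpolation=cv2.INTER_CUBIC))
E
```

```text
(no output)
```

View pics/w1c.png

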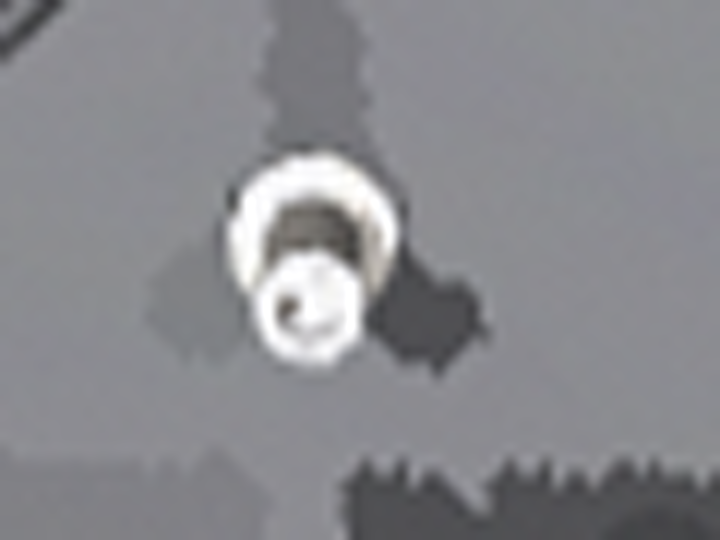

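```bash
python3 - <<'E'
from h import *; from workcell import env
st=np.load("st1.npy",allow_pickle=True).item(); c=env.calibration("wrist")
print(onz(c,(250.2,180.2),139,st),onz(c,(250.6,173.8),113,st),onz(c,(504,40),112,st))
E
```

```text
[380.2025803  233.49817724 139.        ] [380.89192588 234.13472851 113.        ] [653.74284547 180.98543019 112.        ]
```

Emit:
play_rows([
  [-3,4,-30,0,0.3],
  [0,0,-30,0,0.5],
  [0,0,-25,0,0.5],
  [0,0,0,0,0.5],
], newtons=10)

```text
time_s: 2.95
ee_pos: [379.7, 232.3, 169.1]
ee_rot: [-179.9, 0.2, 50.6]
force: [0.0, 0.5, 0.4]
gripper_width: 54.0
```

```bash
cat > look.py <<'E'
from h import *; from workcell import env
import sys
n=sys.argv[1]; cam=sys.argv[2] if len(sys.argv)>2 else "wrist"
st=env.state();im=env.grab_frame(cam)[:,:,::-1];cv2.imwrite(f"raw_{n}.png",im);np.save(f"st_{n}.npy",st,allow_pickle=True)
print(st["time_s"],st["ee_pos"].round(1),st["ee_rot"].round(2),st["force"].round(1),st["gripper_width"])
if len(sys.argv)>3:
    x,y,w,h,m=map(int,sys.argv[3:8]); im=im[y:y+h,x:x+w]; im=cv2.resize(im,None,fx=m,fy=m,interpolation=cv2.INTER_CUBIC)
else: im=cv2.resize(im,(800,600),interpolation=cv2.INTER_CUBIC)
cv2.imwrite(f"pics/{n}.png",im)
E
python3 look.py w2 wrist 150 120 200 130 4
```

```text
2.95 [379.7 232.3 169.1] [-179.93    0.23   50.61] [0.  0.5 0.4] 54.03939920898706
```

View pics/w2.png

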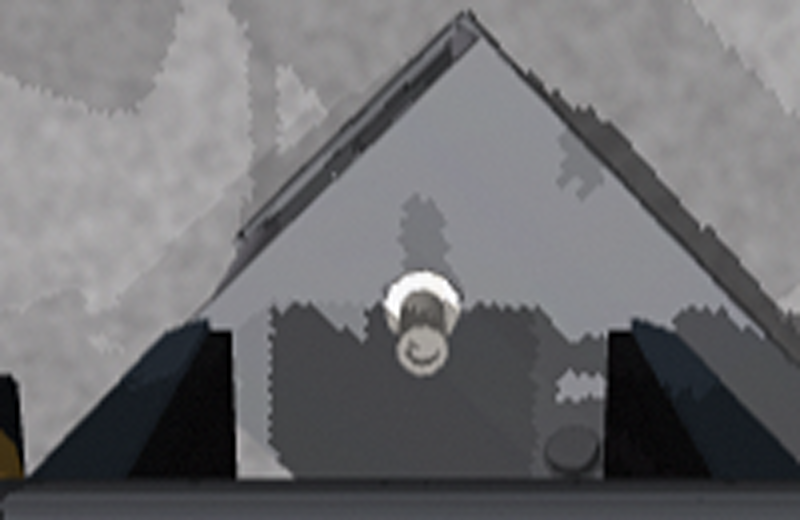

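```bash
python3 - <<'E'
from h import *; from workcell import env
st=np.load("st_w2.npy",allow_pickle=True).item(); c=env.calibration("wrist")
print(onz(c,(255.1,207.1),139,st),onz(c,(255.2,193.8),113,st))
E
```

```text
[380.15819032 233.48257292 139.        ] [381.8531648  235.32619662 113.        ]
```

Emit:
play_rows([
  [0.5,1,-20,0,0.5],
  [0,0,-20,0,0.5],
  [0,0,0,0,0.5],
  [0,0,0,0,1],
  [0,0,0,0,1],
  [0,0,0,0,1],
  [0,0,0,0,1],
  [0,0,0,0,1],
  [0,0,0,0,1],
  [0,0,0,0,1],
], newtons=20)

```text
time_s: 4.25
ee_pos: [381.7, 235.4, 131.0]
ee_rot: [179.9, -0.1, 50.7]
force: [0.6, -1.5, 5.3]
gripper_width: -0.1
```

```bash
python3 look.py w3 wrist 150 120 200 130 4
```

```text
4.25 [381.7 235.4 131. ] [ 1.7994e+02 -8.0000e-02  5.0740e+01] [ 0.6 -1.5  5.3] -0.11277433016364008
```

View pics/w3.png

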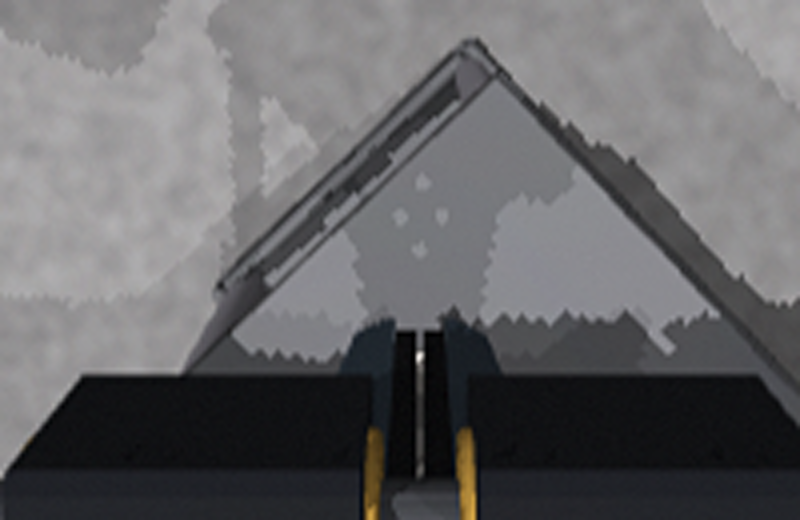

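```bash
python3 look.py s3 scene 330 130 110 90 7;python3 - <<'E'
from workcell import env
print(env.state()["force"],env.state()["gripper_width"])
E
```

```text
4.3 [381.7 235.4 131. ] [ 1.7995e+02 -8.0000e-02  5.0740e+01] [ 0.8 -1.   6.5] 0.40613926713901144
[ 1.46925483 -1.32615743  6.12074896] 0.4352108693311005
```

View pics/s3.png

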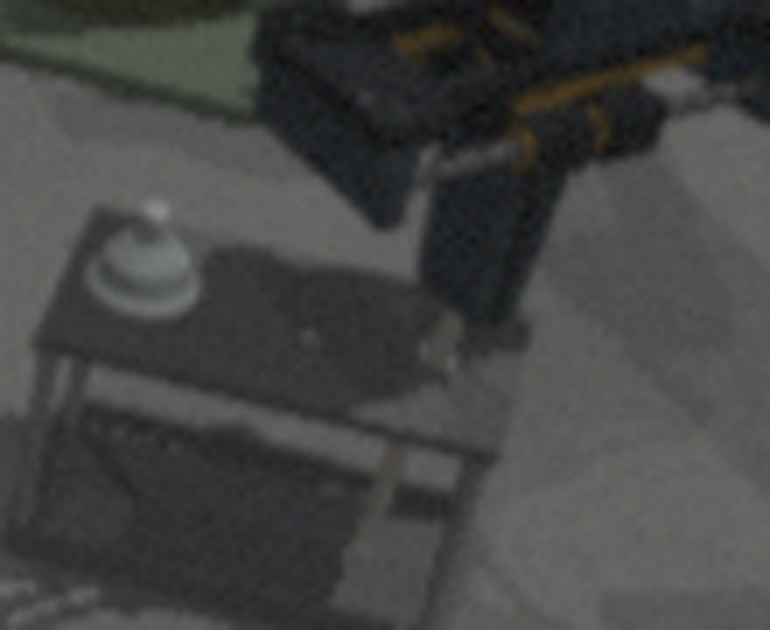

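Emit:
play_rows([
  [0,0,0,0,0.5],
  [0,0,0,0,0.5],
  [0,0,0,0,0.5],
  [0,0,0,0,0.5],
])

```text
time_s: 4.85
ee_pos: [380.6, 235.0, 129.9]
ee_rot: [-180.0, 0.1, 50.7]
force: [-0.2, -0.3, -0.4]
gripper_width: 37.5
```

```bash
python3 look.py w4 wrist 150 120 200 130 4;python3 look.py s4 scene 330 130 110 90 7
```

```text
4.85 [380.6 235.  129.9] [-1.7998e+02  7.0000e-02  5.0730e+01] [-0.2 -0.3 -0.4] 37.457463951027435
4.9 [380.6 235.  130. ] [-1.7998e+02  6.0000e-02  5.0730e+01] [0.1 0.5 0.7] 41.41380363811889
```

View pics/w4.png

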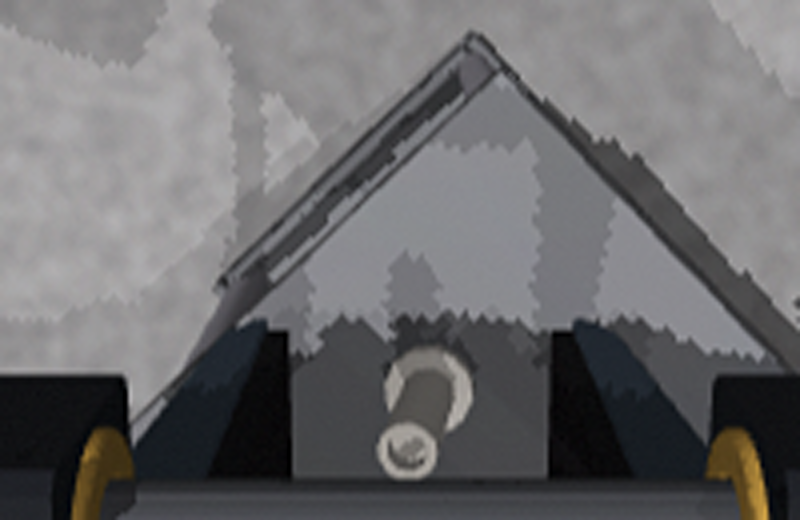

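View pics/s4.png

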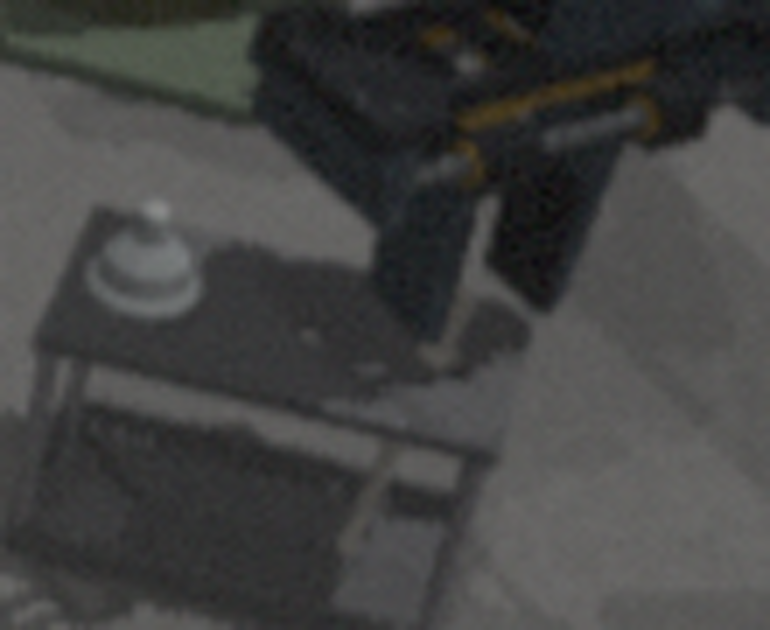

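```bash
python3 - <<'E'
from h import *; from workcell import env
st=np.load("st_w4.npy",allow_pickle=True).item(); c=env.calibration("wrist")
p=onz(c,(150+428/4-.4,120+392/4-.4),113,st); q=onz(c,(150+407/4-.4,120+450/4-.4),138,st)
print(p,q, np.degrees(np.arctan2(np.hypot(*(q-p)[:2]),25)))
R=Ro.from_euler("xyz",st["ee_rot"],degrees=True).as_matrix()
print(R.T@(p-st["ee_pos"]),R.T@(q-st["ee_pos"]))
# pad tip edges: raw (150+292/4, 120+330/4) , (150+548/4,...)
for uv in [(292,330),(548,330)]:
    for z in (14,):
        w=onz(c,(150+uv[0]/4,120+uv[1]/4),st["ee_pos"][2]-14,st); print(R.T@(w-st["ee_pos"]))
E
```

```text
[379.86262238 233.1837854  113.        ] [377.25465173 235.2535045  138.        ] 7.585902321896618
[-1.85301978  0.6104376  16.93601589] [-1.93029999 -2.72884366 -8.0625536 ]
[  9.73501496 -21.49677789  13.99748659]
[ 9.70003264 20.54533422 13.9804066 ]
```

Emit:
play_rows([
  [-1.5,-1,4,0,0.7],
  [0,0,0,0,0.8],
  [0,0,0,0,0.82],
  [0,0,0,0,0.84],
  [0,0,0,0,0.84],
  [0,0,0,0,0.84],
], newtons=10)

```text
time_s: 5.7
ee_pos: [379.5, 234.2, 134.3]
ee_rot: [180.0, 0.0, 50.7]
force: [0.2, -0.6, 0.4]
gripper_width: 14.8
```

```bash
python3 look.py w5 wrist 150 120 200 130 4;python3 look.py s5 scene 330 130 110 90 7
```

```text
5.7 [379.5 234.2 134.3] [180.     0.    50.73] [ 0.2 -0.6  0.4] 14.810319774656717
5.75 [379.5 234.2 134.3] [180.     0.    50.73] [ 0.3 -0.1 -0.1] 14.988054112592335
```

View pics/w5.png

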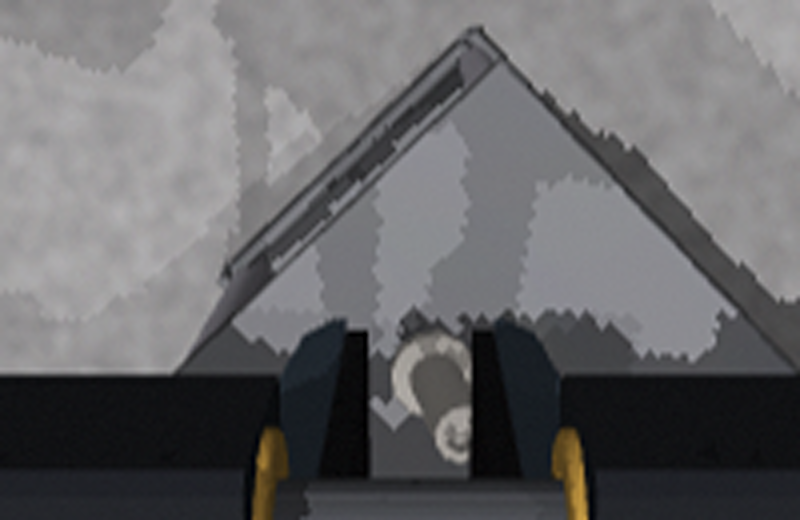

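View pics/s5.png

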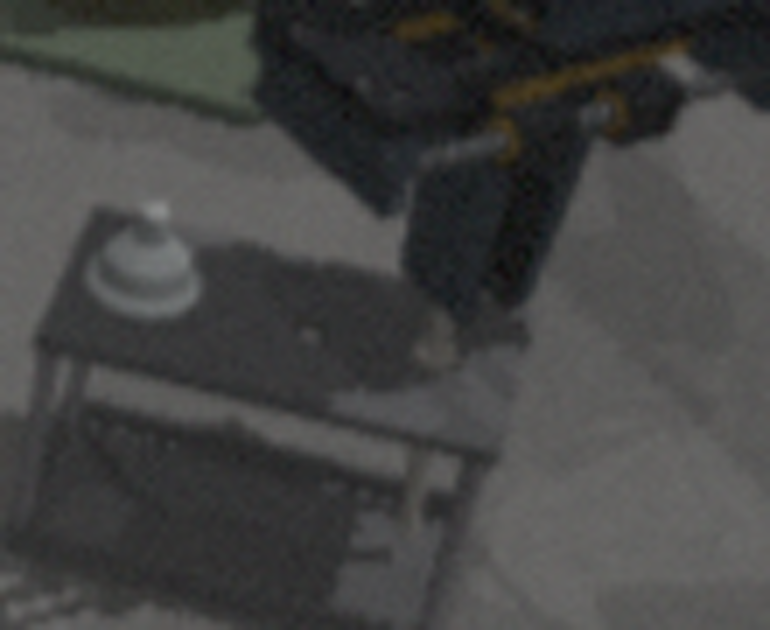

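Emit:
play_rows([
  [0,0,0,0,0.86],
  [0,0,0,0,0.88],
  [0,0,0,0,0.89],
  [0,0,0,0,0.9],
  [0,0,0,0,0.91],
  [0,0,0,0,0.92],
  [0,0,0,0,0.92],
], newtons=5)

```text
time_s: 6.68
ee_pos: [379.6, 234.2, 134.4]
ee_rot: [180.0, -0.0, 50.7]
force: [-0.3, 1.2, -0.3]
gripper_width: 7.4
```

```bash
python3 look.py w6 wrist 150 120 200 130 4
```

```text
6.675 [379.6 234.2 134.4] [179.99  -0.    50.73] [-0.3  1.2 -0.3] 7.409514821354972
```

View pics/w6.png

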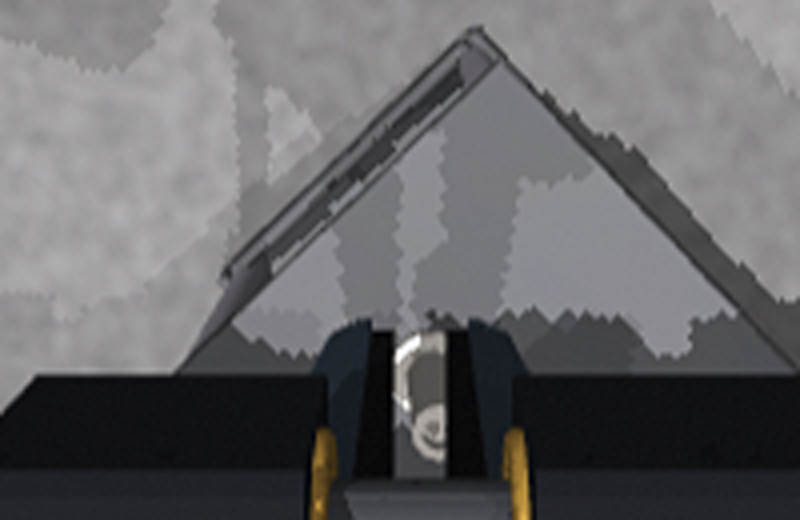

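```bash
python3 - <<'E'
from h import *; from workcell import env
st=np.load("st_s5.npy",allow_pickle=True).item(); c=env.calibration("scene");w=env.calibration("wrist")
R=Ro.from_euler("xyz",st["ee_rot"],degrees=True).as_matrix()
for z in (-20,-6,0,14):
  for x in (16,-16):
    for y in (7.5,21,-7.5,-21):
      P=R@np.array([x,y,z])+st["ee_pos"]
      print(z,x,y,((proj(c,P)-[330,130])*7).round(0),((proj(w,P,st)-[150,120])*4).round(0))
E
python3 look.py s6 scene 370 140 60 50 12
```

```text
-20 16 7.5 [475. 292.] [479. 360.]
-20 16 21 [443. 302.] [578. 360.]
-20 16 -7.5 [510. 282.] [369. 360.]
-20 16 -21 [542. 273.] [270. 360.]
-20 -16 7.5 [419. 242.] [477. 573.]
-20 -16 21 [388. 251.] [571. 573.]
-20 -16 -7.5 [454. 232.] [372. 573.]
-20 -16 -21 [485. 223.] [277. 573.]
-6 16 7.5 [466. 323.] [475. 329.]
-6 16 21 [434. 333.] [566. 329.]
-6 16 -7.5 [501. 313.] [373. 329.]
-6 16 -21 [532. 304.] [281. 329.]
-6 -16 7.5 [411. 272.] [472. 529.]
-6 -16 21 [380. 281.] [560. 528.]
-6 -16 -7.5 [445. 263.] [375. 529.]
-6 -16 -21 [476. 254.] [287. 529.]
0 16 7.5 [462. 336.] [473. 318.]
0 16 21 [430. 346.] [562. 318.]
0 16 -7.5 [497. 326.] [374. 318.]
0 16 -21 [528. 317.] [285. 318.]
0 -16 7.5 [407. 286.] [471. 511.]
0 -16 21 [376. 294.] [556. 511.]
0 -16 -7.5 [442. 276.] [376. 512.]
0 -16 -21 [472. 267.] [291. 512.]
14 16 7.5 [453. 367.] [469. 293.]
14 16 21 [422. 376.] [552. 293.]
14 16 -7.5 [487. 356.] [377. 293.]
14 16 -21 [518. 347.] [294. 293.]
14 -16 7.5 [399. 315.] [467. 475.]
14 -16 21 [369. 324.] [547. 475.]
14 -16 -7.5 [433. 306.] [379. 475.]
14 -16 -21 [463. 297.] [299. 475.]
6.725 [379.5 234.2 134.4] [179.99   0.    50.73] [1.  0.1 0. ] 7.530513568244414
```

View pics/s6.png

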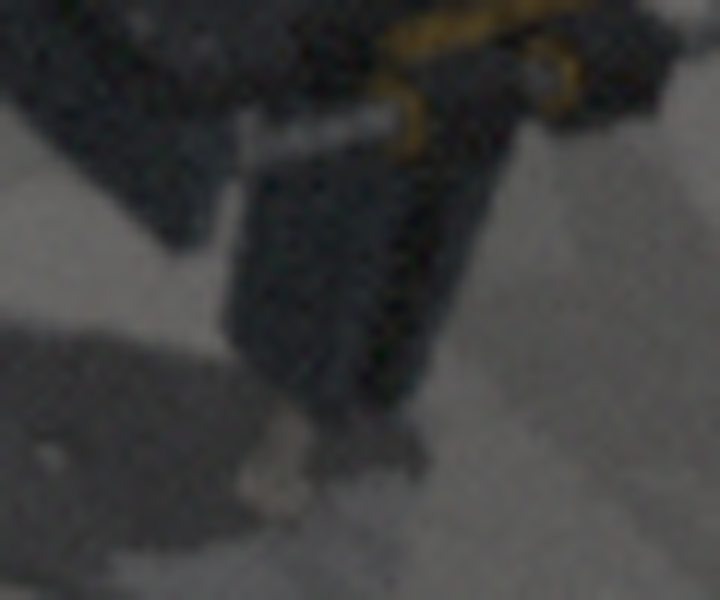

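The pads are closing above the straw: in both the wrist and the scene views the fingertips sit about 6 mm *behind* the reported TCP, not 14 mm ahead. I'll reopen and go about 20 mm lower in steps, watching the force.

Emit:
play_rows([
  [0,0,6,0,0.5],
  [0,0,0,0,0.4],
  [0,0,0,0,0.4],
  [0,0,0,0,0.4],
  [0,0,-6,0,0.4],
  [0,0,-6,0,0.4],
  [0,0,-4,0,0.4],
  [0,0,-3,0,0.4],
  [0,0,-3,0,0.4],
  [0,0,0,0,0.4],
], newtons=10)

```text
time_s: 8.02
ee_pos: [379.4, 234.1, 118.2]
ee_rot: [-180.0, 0.0, 50.7]
force: [1.1, 0.2, 0.3]
gripper_width: 54.7
```

```bash
python3 look.py w7 wrist 150 120 200 130 4;python3 look.py s7 scene 370 140 60 50 12
```

```text
8.025 [379.4 234.1 118.2] [-1.800e+02  2.000e-02  5.073e+01] [1.1 0.2 0.3] 54.67990316975354
8.075 [379.5 234.2 118.3] [179.99   0.    50.73] [0.1 0.2 0.8] 54.98177894487645
```

View pics/w7.png

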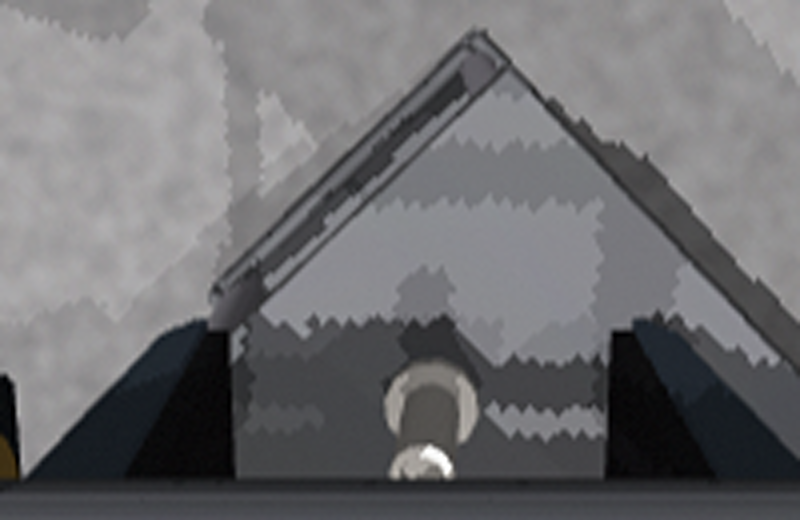

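View pics/s7.png

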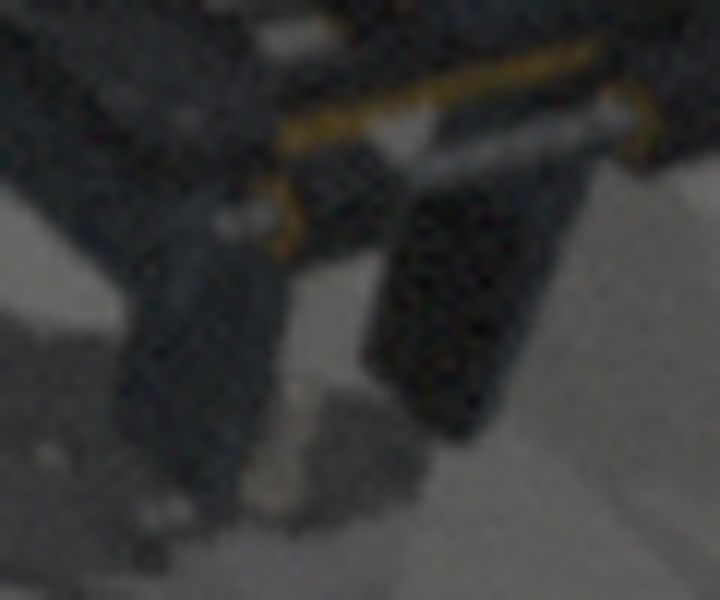

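Emit:
play_rows([
  [0,0,-4,0,0.4],
  [0,0,-3,0,0.4],
  [0,0,0,0,0.8],
  [0,0,0,0,0.8],
  [0,0,0,0,0.8],
  [0,0,0,0,0.85],
  [0,0,0,0,0.9],
  [0,0,0,0,1],
  [0,0,0,0,1],
  [0,0,0,0,1],
], newtons=20)

```text
time_s: 9.38
ee_pos: [379.6, 234.2, 111.4]
ee_rot: [180.0, -0.0, 50.7]
force: [0.5, -0.9, 0.7]
gripper_width: 8.5
```

```bash
python3 look.py w8 wrist 150 120 200 130 4
```

```text
9.375 [379.6 234.2 111.4] [179.99  -0.    50.73] [ 0.5 -0.9  0.7] 8.504789100741455
```

View pics/w8.png

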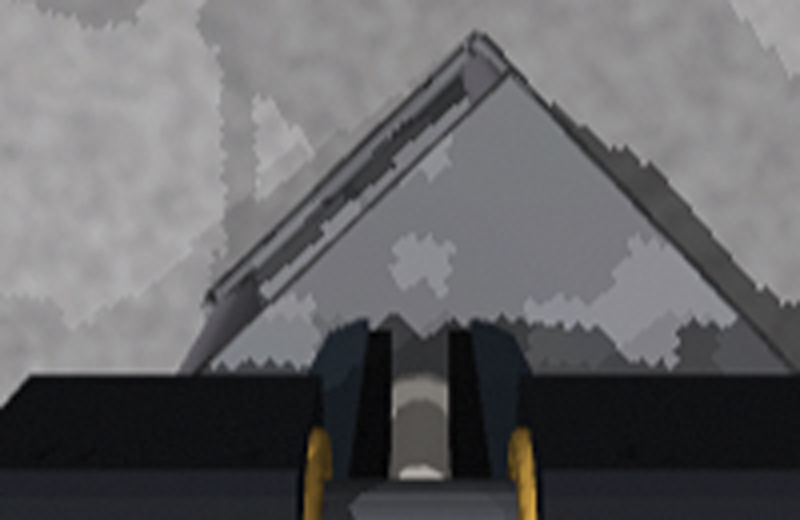

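Emit:
play_rows([
  [0,0,10,0,1],
  [0,0,20,0,1],
  [0,0,30,0,1],
  [0,0,30,0,1],
  [0,0,30,0,1],
  [0,0,20,0,1],
  [0,0,0,0,1],
  [0,0,0,0,1],
])

```text
time_s: 10.42
ee_pos: [378.9, 233.9, 250.7]
ee_rot: [-180.0, 0.1, 50.7]
force: [-0.6, -0.2, -0.3]
gripper_width: 7.8
```

```bash
python3 look.py w9 wrist; python3 look.py s9 scene 330 90 110 90 7;python3 look.py t9 top 120 200 110 90 7
```

```text
10.425 [378.9 233.9 250.7] [-1.7997e+02  7.0000e-02  5.0730e+01] [-0.6 -0.2 -0.3] 7.803761090187547
10.475 [378.8 233.9 250.4] [-1.7996e+02  1.1000e-01  5.0730e+01] [-0.3  0.3 -0.4] 8.374625661329075
10.525 [378.9 233.9 250.3] [-1.7995e+02  1.3000e-01  5.0730e+01] [ 0.1 -0.1  0.5] 8.022759474892322
```

View pics/w9.png

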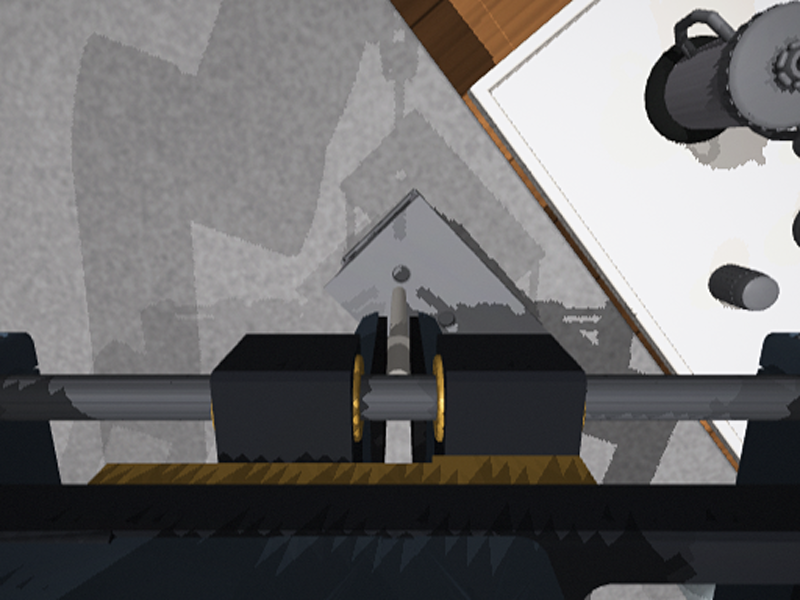

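View pics/s9.png

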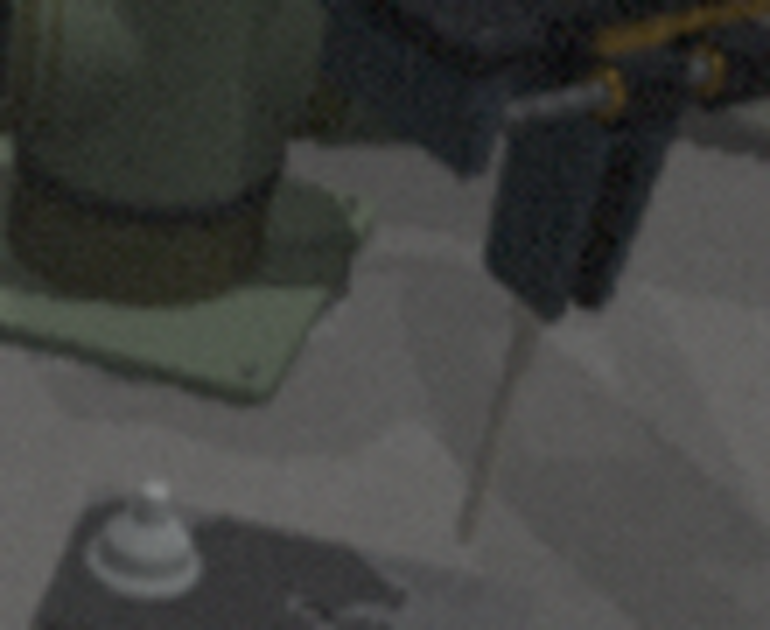

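View pics/t9.png

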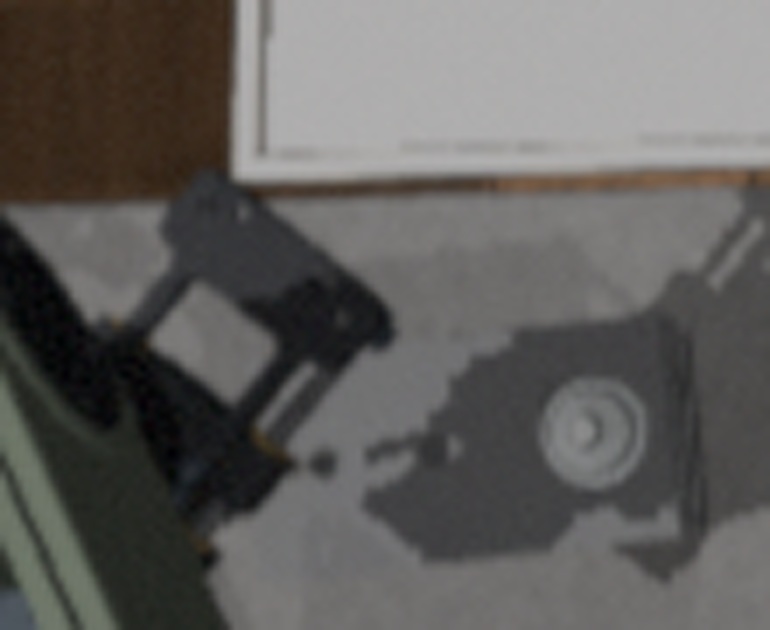

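```bash
python3 - <<'E'
from h import *; from workcell import env
st=np.load("st_w9.npy",allow_pickle=True).item(); c=env.calibration("wrist"); s=env.calibration("scene")
k=1.5625
a=ray(c,np.array((400,290))/k-.3,st); b=ray(s,np.array((465,540))/7+[330,90]-.4)
print(two(a,b)); print(onz(c,np.array((400,290))/k-.3,154,st))
im=cv2.imread("raw_w9.png")[165:250,220:290]; cv2.imwrite("pics/w9c.png",cv2.resize(im,None,fx=7,fy=7,interpolation=cv2.INTER_CUBIC))
E
```

```text
(array([379.82383924, 233.82766847, 156.00181677]), np.float64(1.4414443507905852))
[379.57917303 234.16587125 154.        ]
```

View pics/w9c.png

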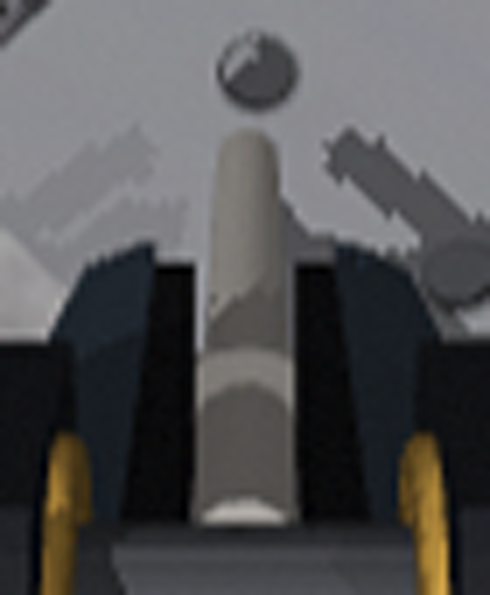

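```bash
python3 - <<'E'
from h import *; from workcell import env
st=np.load("st_w9.npy",allow_pickle=True).item(); c=env.calibration("wrist")
R=Ro.from_euler("xyz",st["ee_rot"],degrees=True).as_matrix()
for uv,z in [((220+246/7-.4,165+347/7-.4),252.4),((220+248/7-.4,165+130/7-.4),155)]:
    p=onz(c,uv,z,st); print(p,R.T@(p-st["ee_pos"]))
E
```

```text
[382.89316326 239.89642775 252.4       ] [ 7.12250345 -0.68646494 -1.67941112]
[380.53185849 236.31440045 155.        ] [ 2.98177534 -0.19295449 95.72581204]
```

Emit:
play_rows([
  [30,-10,0,0,1],
  [40,-14,0,0,1],
  [45,-16,0,0,1],
  [45,-16,0,0,1],
  [40,-14,0,0,1],
  [30,-10,0,0,1],
  [18,-6,0,0,1],
  [0,0,0,0,1],
  [0,0,0,0,1],
  [0,0,0,0,1],
])

```text
time_s: 11.82
ee_pos: [626.7, 148.6, 251.6]
ee_rot: [-180.0, 0.0, 50.8]
force: [0.9, 1.0, -0.2]
gripper_width: 7.8
```

```bash
python3 look.py w10 wrist
```

```text
11.825 [626.7 148.6 251.6] [-1.7999e+02  1.0000e-02  5.0770e+01] [ 0.9  1.  -0.2] 7.844337200510707
```

View pics/w10.png

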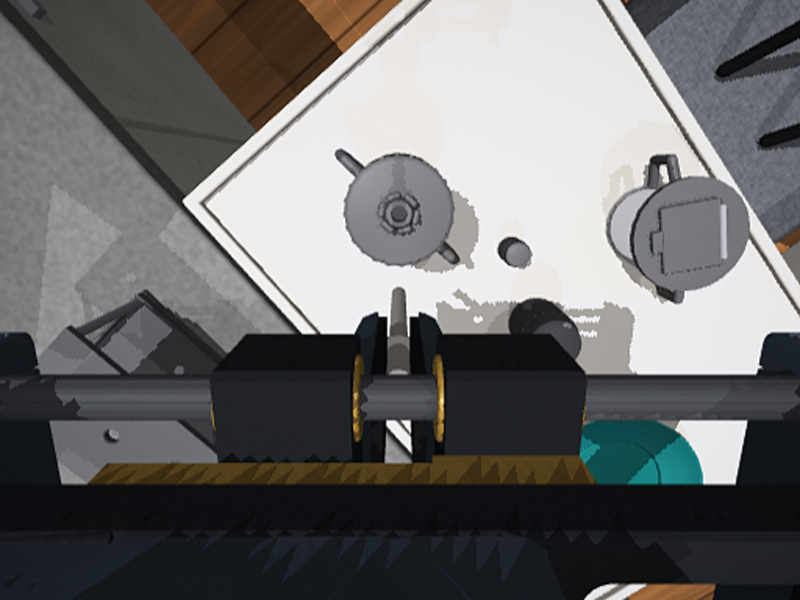

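```bash
python3 - <<'E'
from h import *
im=cv2.imread("raw_w10.png")[90:200,215:300]; cv2.imwrite("pics/w10c.png",cv2.resize(im,None,fx=7,fy=7,interpolation=cv2.INTER_CUBIC)[:600] if 0 else cv2.resize(im,None,fx=5.4,fy=5.4,interpolation=cv2.INTER_CUBIC))
E
```

```text
(no output)
```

View pics/w10c.png

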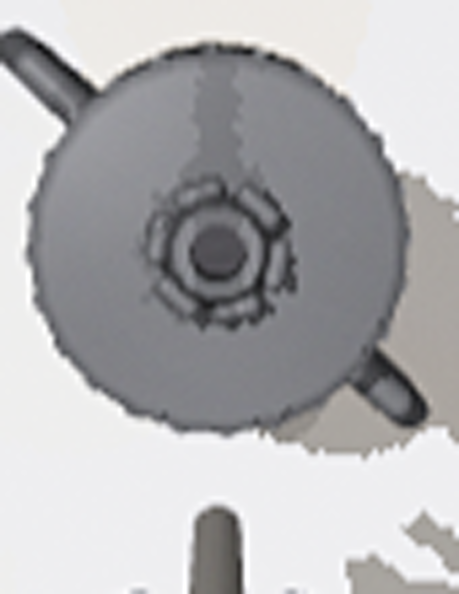

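```bash
python3 - <<'E'
from h import *; from workcell import env
st=np.load("st_w10.npy",allow_pickle=True).item(); c=env.calibration("wrist")
R=Ro.from_euler("xyz",st["ee_rot"],degrees=True).as_matrix()
for uv,z in [((218,251),112),((220,238),102),((216,505),155)]:
    p=onz(c,(215+uv[0]/5.4-.4,90+uv[1]/5.4-.4),z,st); print(p,R.T@(p-st["ee_pos"]))
E
```

```text
[653.12191007 181.25926847 112.        ] [ 4.20152967e+01 -1.05111075e-01  1.39555204e+02]
[654.4861828  182.26697849 102.        ] [ 43.65992338   0.31663406 149.55490658]
[627.9837144  151.20803565 155.        ] [ 2.83363216 -0.58240055 96.56014794]
```

Emit:
play_rows([
  [14,16.5,0,0,1],
  [13.2,16.2,0,0,1],
  [0,0,-15,0,1],
  [0,0,-15,0,1],
  [0,0,0,0,1],
  [0,0,0,0,1],
])

```text
time_s: 12.62
ee_pos: [654.5, 180.5, 221.6]
ee_rot: [180.0, -0.0, 50.7]
force: [-0.3, -0.4, 0.2]
gripper_width: 8.1
```

```bash
python3 look.py w11 wrist 215 130 85 100 6; python3 look.py s11 scene 295 160 80 70 9
```

```text
12.625 [654.5 180.5 221.6] [179.99  -0.    50.7 ] [-0.3 -0.4  0.2] 8.112554940467696
12.675 [654.8 180.6 222. ] [ 1.7996e+02 -4.0000e-02  5.0710e+01] [-0.4 -0.8 -0.2] 8.26085518942814
```

View pics/w11.png

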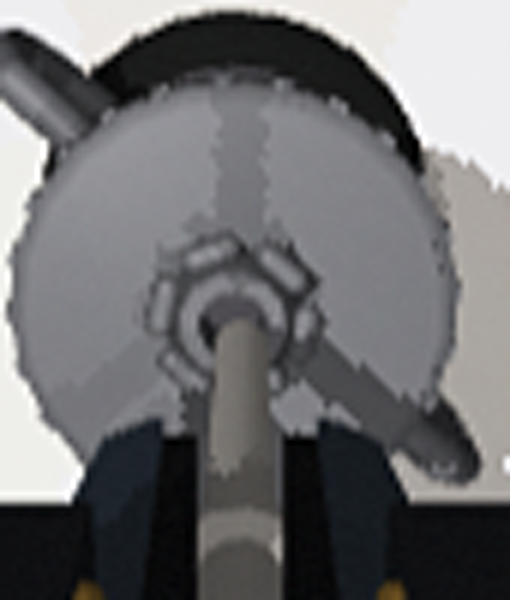

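View pics/s11.png

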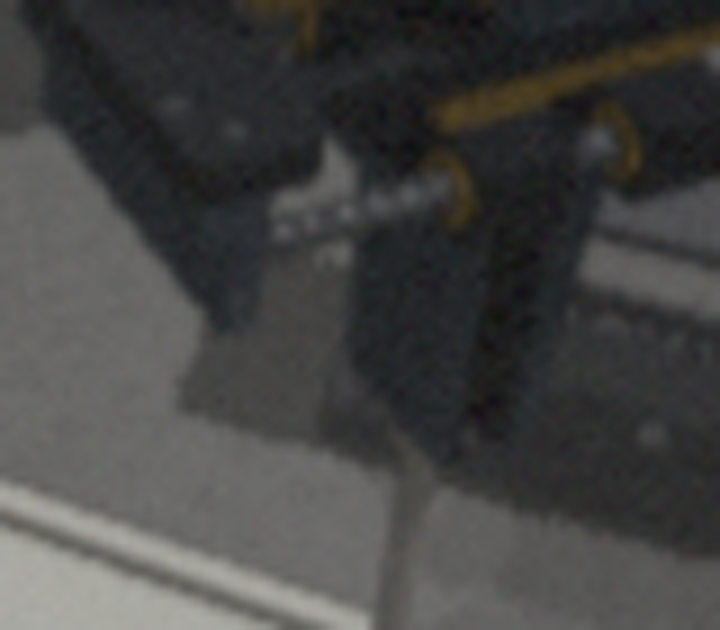

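```bash
python3 - <<'E'
from h import *; from workcell import env
st=np.load("st_w11.npy",allow_pickle=True).item(); c=env.calibration("wrist")
R=Ro.from_euler("xyz",st["ee_rot"],degrees=True).as_matrix()
for uv,z in [((237,333),112),((237,275),112),((178,333),112),((297,333),112),((241,315),125.5),((215,350),126),((268,350),126)]:
    p=onz(c,(215+uv[0]/6-.4,130+uv[1]/6-.4),z,st); print(p.round(1),(R.T@(p-st["ee_pos"])).round(2))
im=cv2.imread("raw_w11.png")[165:200,235:275]; cv2.imwrite("pics/w11c.png",cv2.resize(im,None,fx=16,fy=16,interpolation=cv2.INTER_LANCZOS4))
im=cv2.imread("raw_s11.png")[200:260,305:365]; im=cv2.convertScaleAbs(im,alpha=2); cv2.imwrite("pics/s11c.png",cv2.resize(im,None,fx=10,fy=10,interpolation=cv2.INTER_CUBIC))
E
```

```text
[652.3 179.3 112. ] [ -2.28  -1.04 109.57]
[658.3 186.7 112. ] [  7.26  -1.04 109.57]
[644.9 185.4 112. ] [ -2.28 -10.54 109.57]
[659.8 173.2 112. ] [ -2.29   8.62 109.57]
[656.7 183.8 125.5] [ 3.91 -0.43 96.07]
[650.2 182.1 126. ] [-1.49 -4.42 95.57]
[656.5 176.9 126. ] [-1.49  3.71 95.57]
```

View pics/w11c.png

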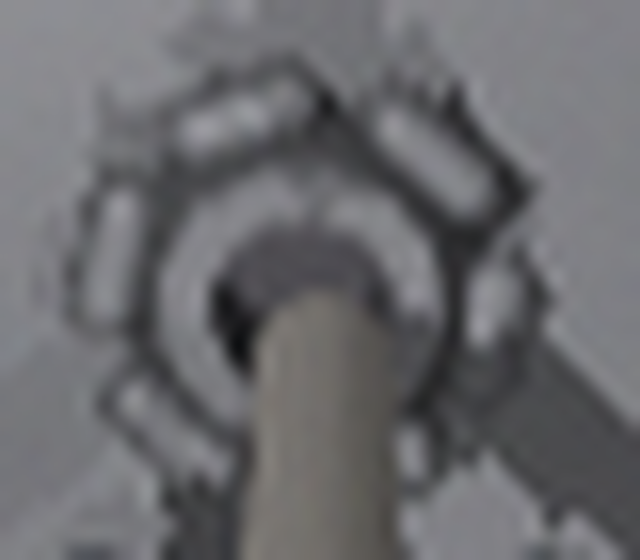

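View pics/s11c.png

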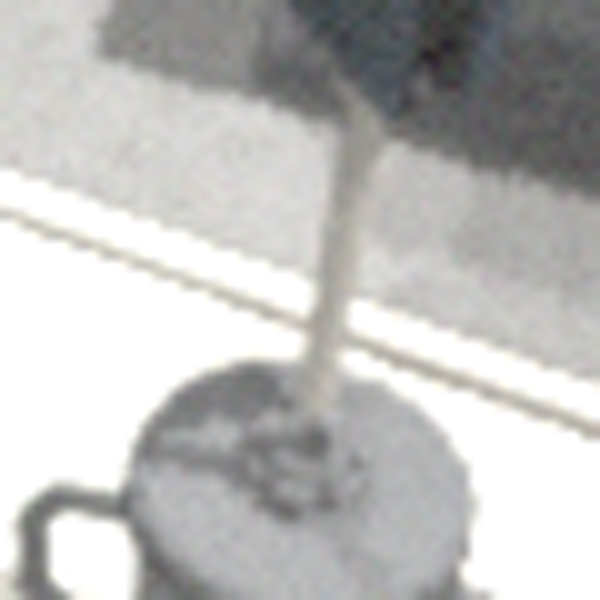

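```bash
python3 - <<'E'
from h import *; from workcell import env
st=np.load("st_w11.npy",allow_pickle=True).item(); c=env.calibration("wrist")
R=Ro.from_euler("xyz",st["ee_rot"],degrees=True).as_matrix()
for uv,z in [((301,310),112),((301,170),112),((158,310),112),((445,310),112),((323,290),125.5),((258,340),126),((388,340),126)]:
    p=onz(c,(235+uv[0]/16-.5,165+uv[1]/16-.5),z,st); print(p.round(1),(R.T@(p-st["ee_pos"])).round(2))
E
```

```text
[652.5 180.8 112. ] [ -1.07  -1.8  109.57]
[657.9 187.4 112. ] [  7.56  -1.79 109.57]
[645.8 186.2 112. ] [ -1.06 -10.42 109.57]
[659.2 175.3 112. ] [ -1.07   6.88 109.57]
[656.3 183.4 125.5] [ 3.42 -0.5  96.07]
[651.6 183.6 126. ] [ 0.59 -4.24 95.57]
[657.4 178.9 126. ] [ 0.58  3.23 95.57]
```

Emit:
play_rows([
  [-1.5,0.2,0,0,1],
  [0,0,-6,0,1],
  [0,0,-6,0,1],
  [0,0,-3,0,1],
  [0,0,-3,0,1],
  [0,0,0,0,1],
])

```text
time_s: 13.48
ee_pos: [653.1, 181.1, 203.0]
ee_rot: [-180.0, 0.0, 50.7]
force: [-0.2, -0.1, -0.0]
gripper_width: 8.0
```

```bash
python3 look.py w12 wrist 225 150 60 60 10; python3 look.py s12 scene 305 190 60 60 10
```

```text
13.475 [653.1 181.1 203. ] [-1.7999e+02  3.0000e-02  5.0730e+01] [-0.2 -0.1 -0. ] 8.04619540990186
13.525 [653.2 181.1 203.3] [1.800e+02 1.000e-02 5.073e+01] [-0.5 -0.8  0.6] 8.282440735614923
```

View pics/w12.png

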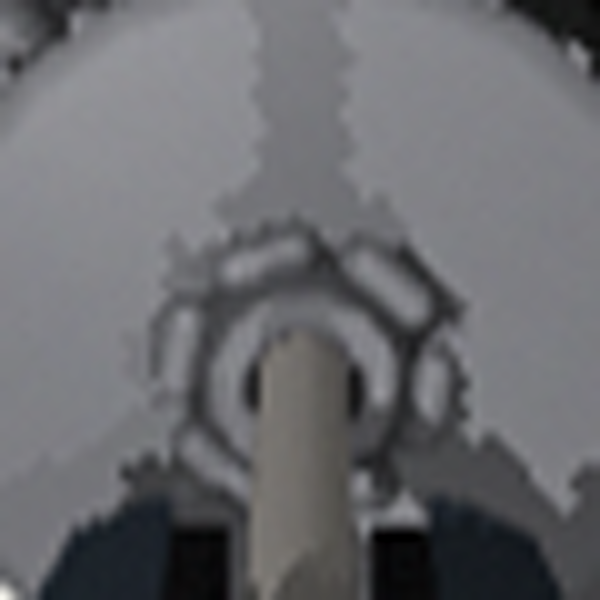

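View pics/s12.png

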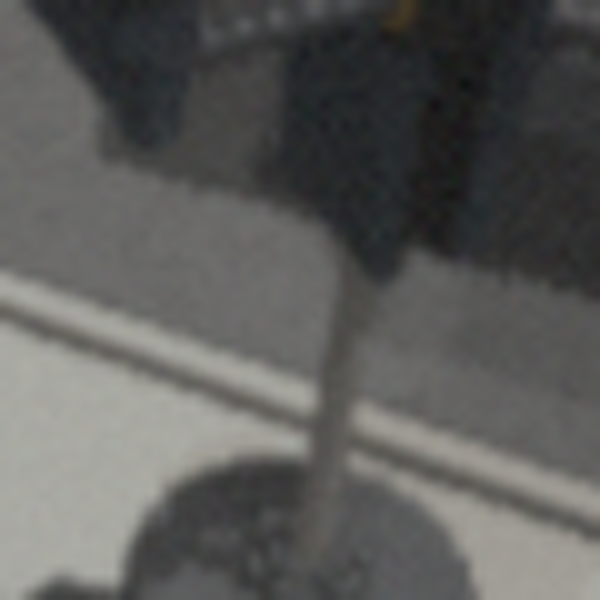

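Emit:
play_rows([
  [0,0,-5,0,1],
  [0,0,-8,0,1],
  [0,0,-10,0,1],
  [0,0,-10,0,1],
  [0,0,0,0,1],
])

```text
time_s: 14.2
ee_pos: [652.5, 180.9, 168.9]
ee_rot: [-179.9, 0.1, 50.7]
force: [0.9, 0.1, -0.0]
gripper_width: 8.4
```

Emit:
play_rows([
  [0,0,-10,0,1],
  [0,0,-12,0,1],
  [0,0,-12,0,1],
  [0,0,-10,0,1],
  [0,0,-4,0,1],
  [0,0,0,0,1],
  [0,0,0,0,1],
])

```text
time_s: 15.08
ee_pos: [653.6, 181.2, 122.9]
ee_rot: [180.0, -0.0, 50.7]
force: [1.3, -0.1, 0.2]
gripper_width: 8.3
```

```bash
python3 look.py w13 wrist 225 150 60 60 10; python3 look.py s13 scene 295 200 60 60 10
```

```text
15.075 [653.6 181.2 122.9] [ 1.7996e+02 -5.0000e-02  5.0730e+01] [ 1.3 -0.1  0.2] 8.292036884320554
15.125 [653.6 181.2 123. ] [ 1.7996e+02 -5.0000e-02  5.0730e+01] [-0.9  0.  -0.2] 7.923069961277395
```

View pics/w13.png

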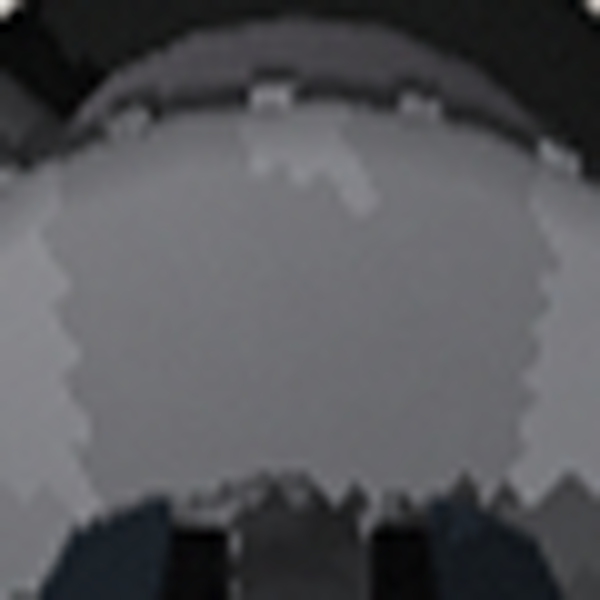

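View pics/s13.png

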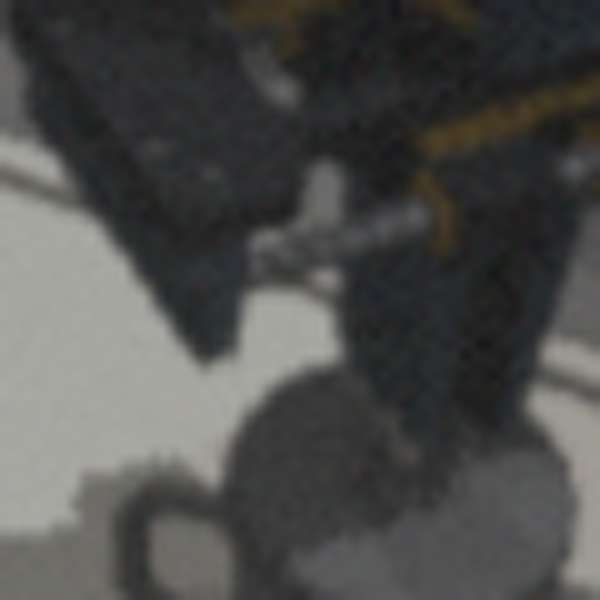

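Emit:
play_rows([
  [0,0,-4,0,1],
  [0,0,-4,0,1],
  [0,0,-1,0,1],
  [0,0,0,0,1],
])

```text
time_s: 15.68
ee_pos: [653.1, 181.1, 113.4]
ee_rot: [-180.0, 0.0, 50.7]
force: [-0.5, -1.3, 1.6]
gripper_width: 8.0
```

Emit:
play_rows([
  [0,0,-1,0,1],
  [0,0,-1,0,1],
  [0,0,0,0,1],
])

```text
time_s: 16.05
ee_pos: [653.3, 181.2, 113.3]
ee_rot: [180.0, -0.1, 50.7]
force: [-2.7, 0.3, 8.4]
gripper_width: 8.2
```

Emit:
play_rows([
  [0,0,1,0,1],
  [0,0,0,0,0.6],
  [0,0,0,0,0.5],
  [0,0,0,0,0.5],
  [0,0,0,0,0.5],
  [0,0,15,0,0.5],
  [0,0,30,0,0.5],
  [0,0,40,0,0.5],
  [0,0,20,0,0.5],
  [0,0,0,0,0.5],
  [0,0,0,0,0.5],
])

```text
time_s: 17.42
ee_pos: [652.7, 181.0, 216.7]
ee_rot: [-180.0, 0.1, 50.7]
force: [-0.9, -0.1, -0.5]
gripper_width: 45.3
```

```bash
python3 look.py w14 wrist 165 90 180 150 4; python3 look.py s14 scene 295 210 80 70 9
```

```text
17.425 [652.7 181.  216.7] [-1.7996e+02  7.0000e-02  5.0730e+01] [-0.9 -0.1 -0.5] 45.3080038142272
17.475 [652.5 180.9 216.1] [-1.7993e+02  1.1000e-01  5.0730e+01] [-0.5  0.6 -0.1] 45.335620249933164
```

View pics/w14.png

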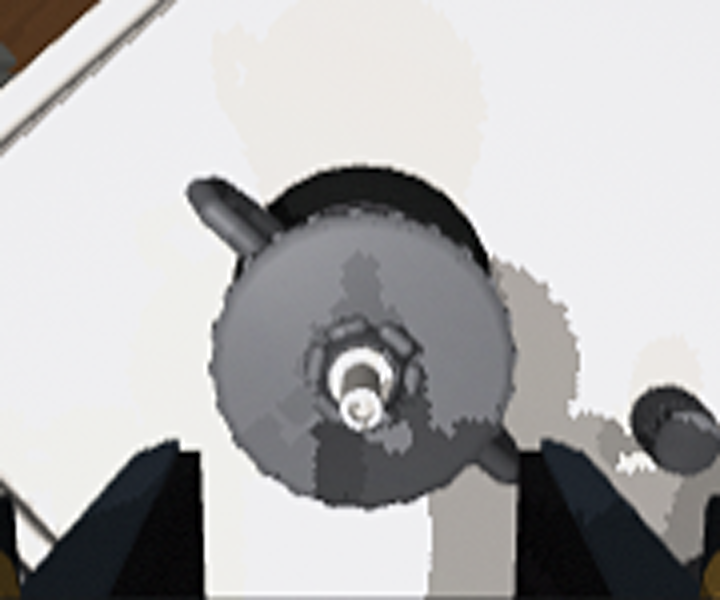

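View pics/s14.png

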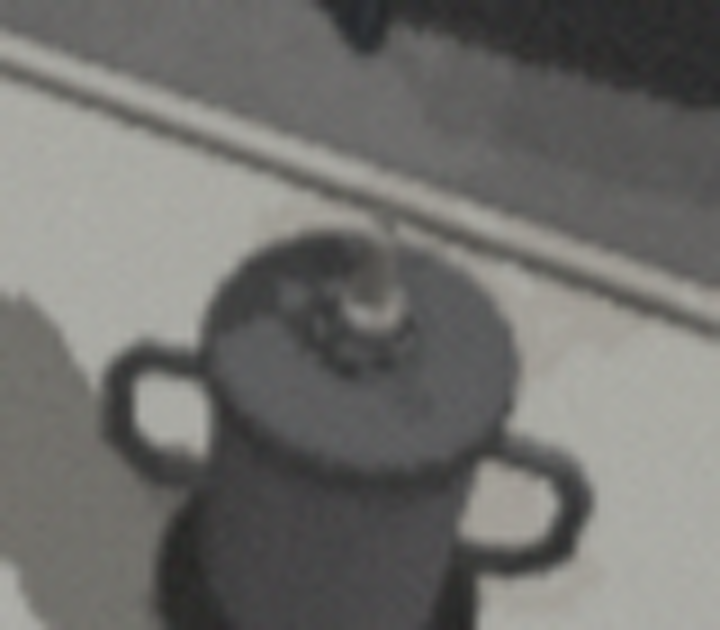

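Emit:
play_rows([
  [-10,-25,0,0,0.4],
  [-15,-40,0,0,0.4],
  [-20,-45,-10,0,0.4],
  [-15,-35,-10,0,0.4],
  [-10,-16,-10,0,0.4],
  [0,0,-10,0,0.4],
  [0,0,0,0,0.4],
  [0,0,0,0,0.4],
])

```text
time_s: 18.52
ee_pos: [583.9, 21.0, 177.3]
ee_rot: [180.0, -0.0, 50.8]
force: [-0.2, -0.4, 0.7]
gripper_width: 54.8
```

```bash
python3 look.py w15 wrist; python3 - <<'E'
from h import *; from workcell import env
st=np.load("st_w14.npy",allow_pickle=True).item(); c=env.calibration("wrist")
for uv,z in [((361,407),141),((361,378),115)]:
    print(onz(c,(165+uv[0]/4-.4,90+uv[1]/4-.4),z,st).round(1))
E
```

```text
18.525 [583.9  21.  177.3] [ 1.7999e+02 -2.0000e-02  5.0790e+01] [-0.2 -0.4  0.7] 54.75300564536266
[652.7 181.7 141. ]
[652.7 181.6 115. ]
```

View pics/w15.png

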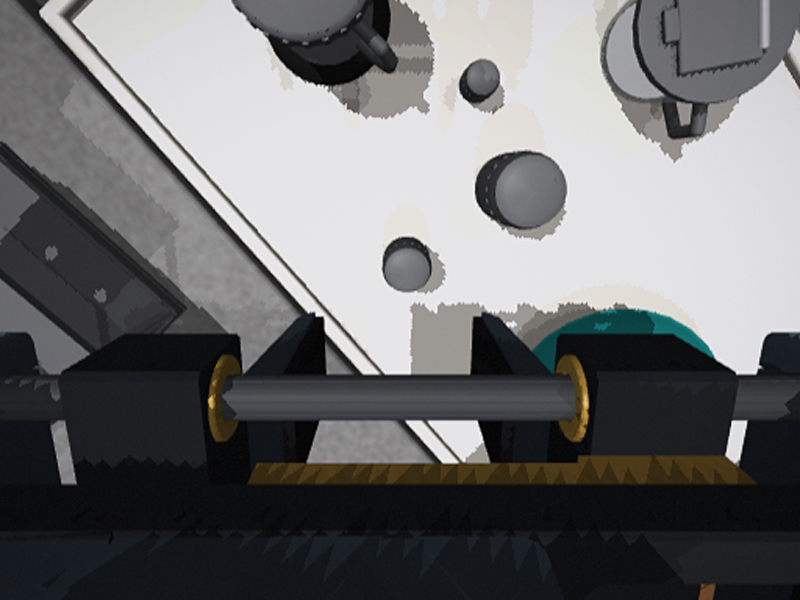

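Middle cap: top at (407,268), base at (407,260). The big look-alike is at (525,190) and the small one at (481,80).

```bash
python3 - <<'E'
from h import *; from workcell import env
im=cv2.imread("raw_w15.png")[140:200,230:295]; cv2.imwrite("pics/w15c.png",cv2.resize(im,None,fx=10,fy=10,interpolation=cv2.INTER_CUBIC))
st=np.load("st_w15.npy",allow_pickle=True).item(); c=env.calibration("wrist")
print(onz(c,(407/1.5625-.3,268/1.5625-.3),42,st))
E
```

```text
[591.94102994  22.45492392  42.        ]
```

View pics/w15c.png

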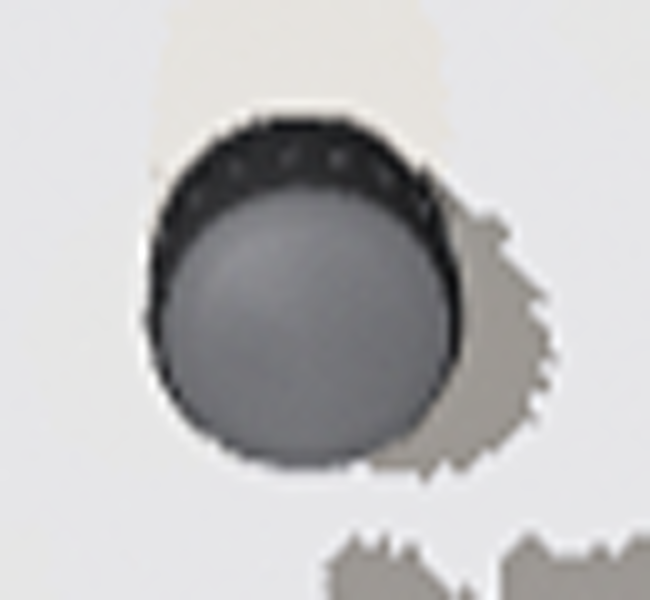

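```bash
python3 - <<'E'
from h import *; from workcell import env
st=np.load("st_w15.npy",allow_pickle=True).item(); c=env.calibration("wrist")
R=Ro.from_euler("xyz",st["ee_rot"],degrees=True).as_matrix()
f=lambda u,v,z:onz(c,(230+u/10-.45,140+v/10-.45),z,st)
p=f(304,115,0); print(p,p-R[:,0]*17)
for z in (36,40): print(f(307,327,z), np.linalg.norm(f(163,327,z)-f(452,327,z)))
E
```

```text
[602.03981437  34.04808839   0.        ] [ 5.91292804e+02  2.08760829e+01 -6.74600923e-03]
[590.62972284  20.52928078  36.        ] 30.645611529880817
[591.08353221  21.21633725  40.        ] 30.26489017735707
```

Emit:
play_rows([
  [7,0,-30,0,0.35],
  [0,0,-40,0,0.35],
  [0,0,-35,0,0.35],
  [0,0,-10,0,0.35],
  [0,0,0,0,0.35],
  [0,0,0,0,0.35],
])

```text
time_s: 19.32
ee_pos: [591.6, 20.3, 64.1]
ee_rot: [179.8, -0.1, 50.7]
force: [0.0, 0.1, -0.8]
gripper_width: 59.3
```

```bash
python3 look.py w16 wrist 150 90 200 150 4
```

```text
19.325 [591.6  20.3  64.1] [ 1.7985e+02 -1.2000e-01  5.0740e+01] [ 0.   0.1 -0.8] 59.264058381256774
```

View pics/w16.png

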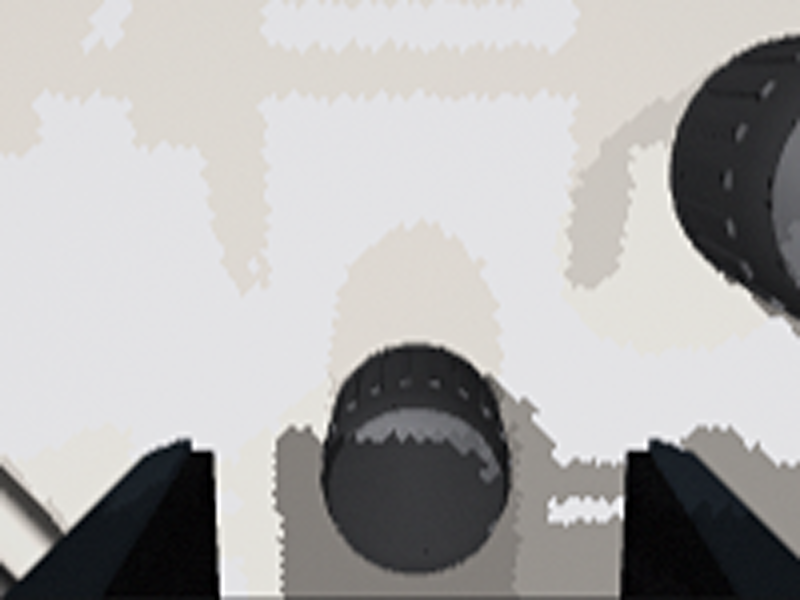

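```bash
python3 - <<'E'
from h import *; from workcell import env
st=np.load("st_w16.npy",allow_pickle=True).item(); c=env.calibration("wrist")
R=Ro.from_euler("xyz",st["ee_rot"],degrees=True).as_matrix()
f=lambda u,v,z:onz(c,(150+u/4-.4,90+v/4-.4),z,st)
p=f(415,345,0); print(p-R[:,0]*17)
for z in (36,40): p=f(416,490,z);print(p,R.T@(p-st["ee_pos"]))
E
```

```text
[ 5.90400942e+02  2.11265500e+01 -3.69514160e-02]
[589.50757303  19.83052995  36.        ] [-1.74995351 -1.42415735 28.04521986]
[590.36759593  20.88950864  40.        ] [-0.37705648 -1.41780331 24.04819739]
```

Emit:
play_rows([
  [-1,0.5,-20,0,0.35],
  [0,0,-18,0,0.35],
  [0,0,-10,0,0.35],
  [0,0,-6,0,0.35],
  [0,0,0,0,0.35],
])

```text
time_s: 20.0
ee_pos: [589.4, 20.6, 8.6]
ee_rot: [180.0, -0.0, 50.7]
force: [-0.5, 0.1, -0.6]
gripper_width: 59.4
```

Emit:
play_rows([
  [0,0,-2,0,0.5],
  [0,0,0,0,0.6],
  [0,0,0,0,0.6],
  [0,0,0,0,0.65],
  [0,0,0,0,0.7],
  [0,0,0,0,1],
  [0,0,0,0,1],
  [0,0,0,0,1],
], newtons=40)

```text
time_s: 21.0
ee_pos: [589.5, 20.6, 6.6]
ee_rot: [180.0, -0.0, 50.7]
force: [0.1, -1.2, 2.5]
gripper_width: 33.3
```

```bash
python3 look.py w17 wrist 150 90 200 150 4;python3 look.py s17 scene 240 190 100 80 7
```

```text
21.0 [589.5  20.6   6.6] [ 1.7997e+02 -2.0000e-02  5.0730e+01] [ 0.1 -1.2  2.5] 33.25198248973909
21.05 [589.5  20.6   6.6] [ 1.7997e+02 -2.0000e-02  5.0730e+01] [-0.1 -0.2  3.3] 33.383906248027394
```

View pics/w17.png

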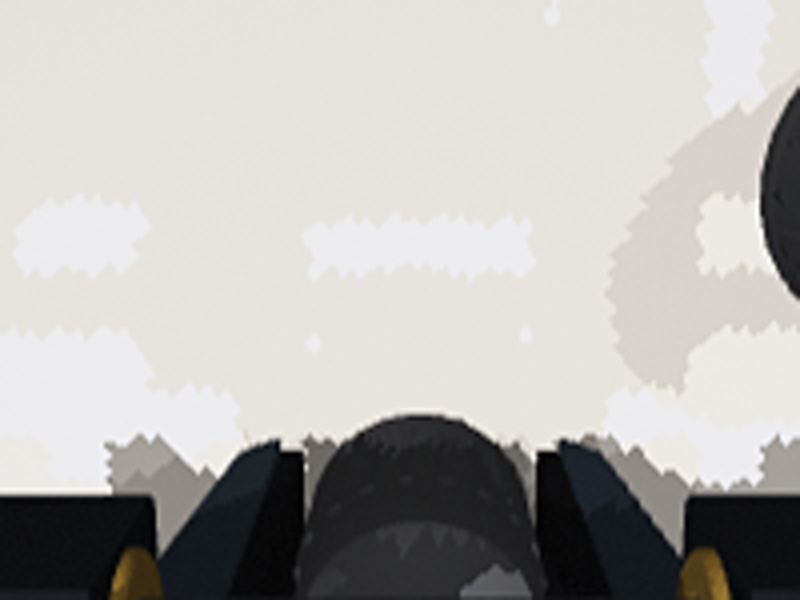

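View pics/s17.png

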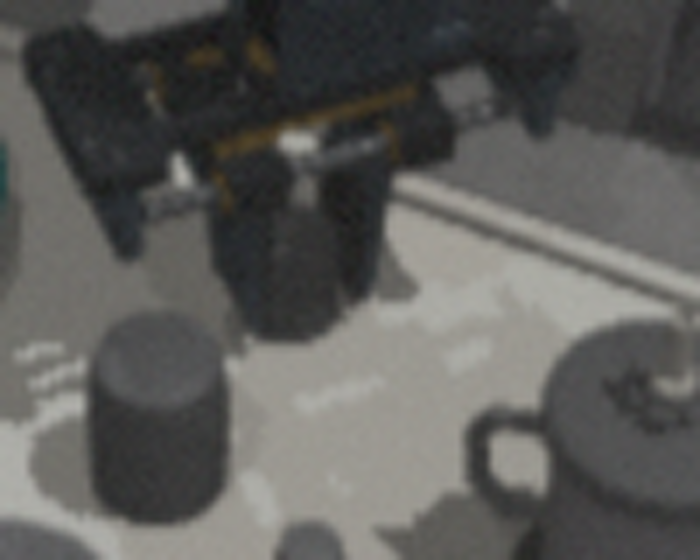

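```bash
python3 - <<'E'
from h import *; from workcell import env
st=np.load("st_w17.npy",allow_pickle=True).item(); c=env.calibration("wrist")
R=Ro.from_euler("xyz",st["ee_rot"],degrees=True).as_matrix()
f=lambda u,v,z:onz(c,(150+u/4-.4,90+v/4-.4),z,st)
p=f(419,414,0); print(p,R.T@(p-st["ee_pos"]))
for u in(305,534):
  p=f(u,500,12);print(R.T@(p-st["ee_pos"]))
E
```

```text
[600.28103482  35.22730978   0.        ] [18.17265342 -0.90826132  6.57890555]
[  8.19095726 -17.94779085  -5.43355937]
[ 8.14913074 16.24918697 -5.41497572]
```

Emit:
play_rows([
  [0,0,10,0,1],
  [0,0,30,0,1],
  [0,0,40,0,1],
  [0,0,40,0,1],
  [0,0,30,0,1],
  [0,0,15,0,1],
  [10,20,0,0,1],
  [15,40,0,0,1],
  [15,45,0,0,1],
  [13,30,0,0,1],
  [10,14.6,0,0,1],
  [0,0,0,0,1],
  [0,0,0,0,1],
  [0,0,0,0,1],
])

```text
time_s: 22.85
ee_pos: [651.9, 169.0, 171.5]
ee_rot: [180.0, 0.0, 50.7]
force: [0.1, 1.1, -0.3]
gripper_width: 33.3
```

```bash
python3 look.py w18 wrist 165 90 180 150 4;python3 look.py s18 scene 275 160 100 80 7
```

```text
22.85 [651.9 169.  171.5] [1.800e+02 3.000e-02 5.065e+01] [ 0.1  1.1 -0.3] 33.25008856552272
22.9 [652.  169.1 171.6] [1.7999e+02 1.0000e-02 5.0650e+01] [ 0.2 -0.5  0.1] 33.12500523447021
```

View pics/w18.png

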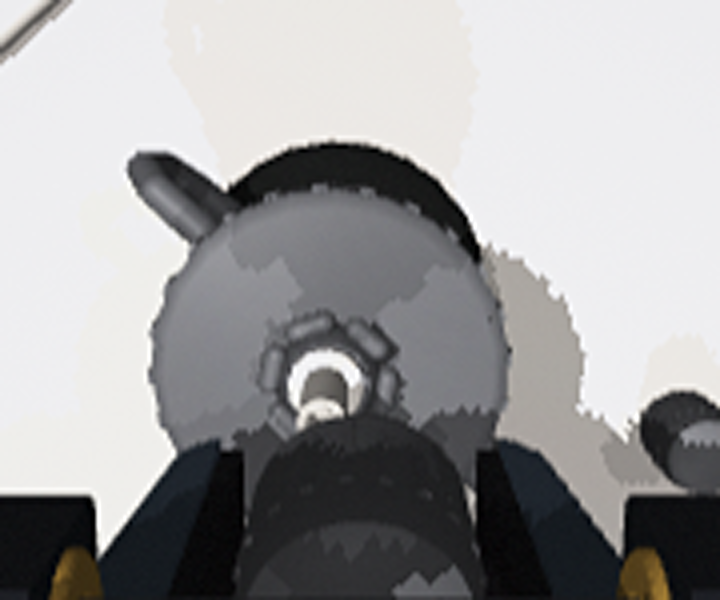

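View pics/s18.png

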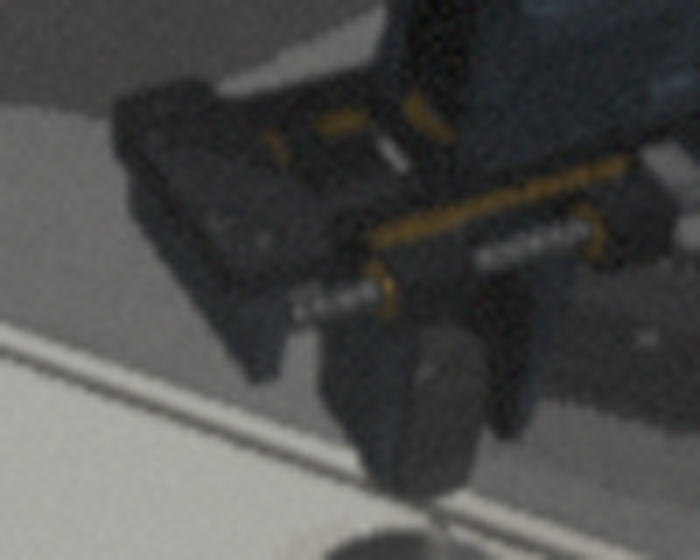

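```bash
python3 - <<'E'
from h import *; from workcell import env
im=cv2.imread("raw_w18.png")[160:215,220:280]; cv2.imwrite("pics/w18c.png",cv2.resize(im,None,fx=10,fy=10,interpolation=cv2.INTER_CUBIC))
E
```

```text
(no output)
```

View pics/w18c.png

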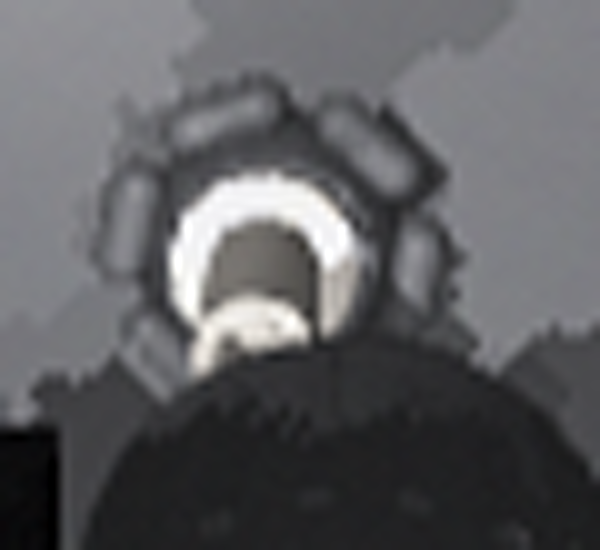

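```bash
python3 - <<'E'
from h import *; from workcell import env
st=np.load("st_w18.npy",allow_pickle=True).item(); c=env.calibration("wrist")
R=Ro.from_euler("xyz",st["ee_rot"],degrees=True).as_matrix()
f=lambda u,v,z:onz(c,(220+u/10-.45,160+v/10-.45),z,st)
a=f(263,266,115); b=f(347,335,st["ee_pos"][2]-6.6)-R[:,0]*17
print(a,b,a-b, R.T@(b-st["ee_pos"]))
E
```

```text
[652.4337466  181.56870255 115.        ] [651.92383535 170.54718481 164.91289217] [  0.50991126  11.02151774 -49.91289217] [ 1.20061959 -0.97301187  6.59124629]
```

Emit:
play_rows([
  [0.5,6,0,0,1],
  [0,5,0,0,1],
  [0,0,-8,0,1],
  [0,0,-12,0,1],
  [0,0,-12,0,1],
  [0,0,-8,0,1],
  [0,0,-6,0,1],
  [0,0,0,0,1],
  [0,0,0,0,1],
])

```text
time_s: 24.08
ee_pos: [653.0, 181.3, 125.8]
ee_rot: [180.0, -0.0, 50.7]
force: [0.6, 0.0, -0.2]
gripper_width: 33.5
```

```bash
python3 look.py w19 wrist 165 90 180 150 4;python3 look.py s19 scene 285 180 80 70 8;python3 look.py t19 top 150 140 90 80 8
```

```text
24.075 [653.  181.3 125.8] [ 1.7996e+02 -4.0000e-02  5.0730e+01] [ 0.6  0.  -0.2] 33.464890847177855
24.125 [653.  181.3 125.9] [ 1.7996e+02 -5.0000e-02  5.0730e+01] [ 0.1 -0.3 -0. ] 33.357181844115416
24.175 [653.  181.3 125.9] [ 1.7996e+02 -5.0000e-02  5.0730e+01] [-0.6  0.7 -0.4] 33.64312426273095
```

View pics/w19.png

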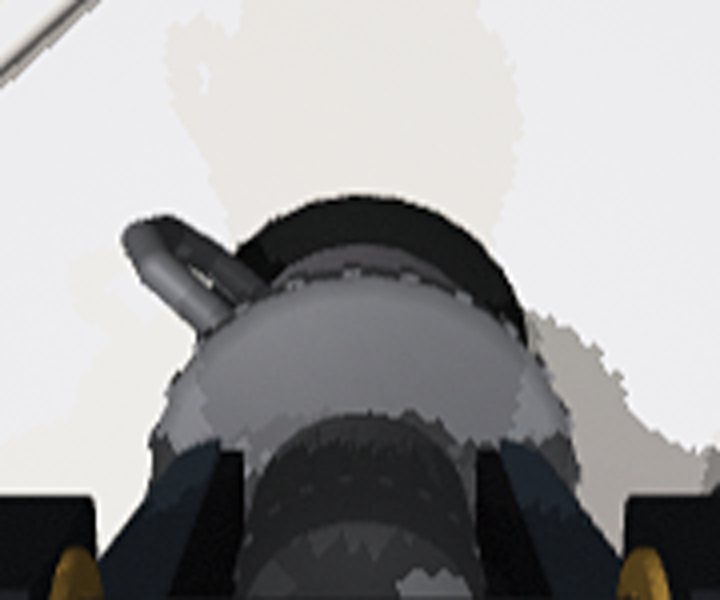

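View pics/s19.png

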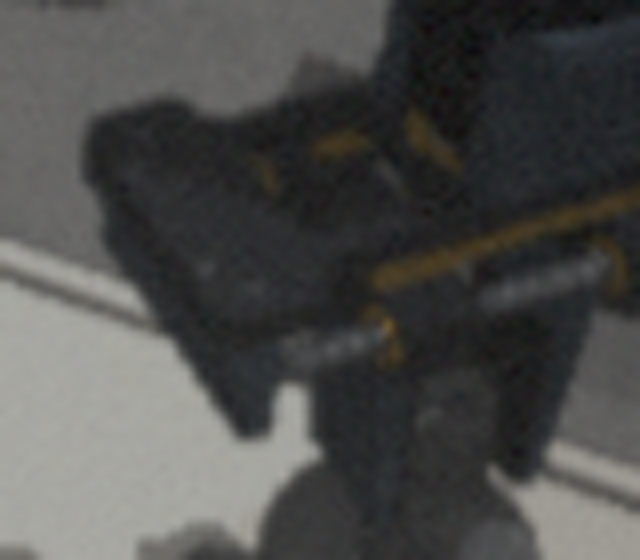

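Emit:
play_rows([
  [0,0,-4,0,1],
  [0,0,-3,0,1],
  [0,0,-1,0,1],
  [0,0,0,0,1],
], newtons=50)

```text
time_s: 24.72
ee_pos: [652.6, 181.2, 117.2]
ee_rot: [-180.0, 0.0, 50.7]
force: [-0.7, -0.6, -0.7]
gripper_width: 33.4
```

Emit:
play_rows([
  [0,0,-1,0,1],
  [0,0,-1,0,1],
  [0,0,0,0,1],
])

```text
time_s: 25.1
ee_pos: [653.2, 181.3, 116.2]
ee_rot: [179.9, -0.1, 50.7]
force: [-0.3, -0.4, 2.5]
gripper_width: 33.2
```

Emit:
play_rows([
  [0,0,-1,0,1],
  [0,0,-1,0,1],
  [0,0,0,0,1],
])

```text
time_s: 25.48
ee_pos: [652.6, 180.0, 114.5]
ee_rot: [179.9, 0.1, 50.7]
force: [-1.7, -2.9, 6.3]
gripper_width: 32.9
```

Emit:
play_rows([
  [0,0,-1,0,1],
  [0,0,0,0,1],
])

```text
time_s: 25.72
ee_pos: [652.3, 179.9, 112.2]
ee_rot: [180.0, 0.1, 50.7]
force: [-0.5, -4.4, -1.1]
gripper_width: 33.1
```

Emit:
play_rows([
  [0,0,-1,0,1],
  [0,0,0,0,1],
])

```text
time_s: 25.98
ee_pos: [652.0, 180.9, 109.6]
ee_rot: [-179.9, 0.1, 50.7]
force: [0.6, -2.7, -5.7]
gripper_width: 33.3
```

Emit:
play_rows([
  [0,0,-1,0,1],
  [0,0,0,0,1],
])

```text
time_s: 26.22
ee_pos: [652.3, 181.0, 109.6]
ee_rot: [-180.0, 0.1, 50.7]
force: [-0.1, -3.3, -6.3]
gripper_width: 32.9
```

Emit:
play_rows([
  [0,0,-1,0,1],
  [0,0,0,0,1],
])

```text
time_s: 26.48
ee_pos: [652.5, 181.1, 109.4]
ee_rot: [-180.0, 0.0, 50.7]
force: [-1.2, -3.7, -3.5]
gripper_width: 33.1
```

Emit:
play_rows([
  [0,0,-1,0,1],
  [0,0,0,0,1],
])

```text
time_s: 26.72
ee_pos: [652.8, 181.1, 109.0]
ee_rot: [180.0, -0.0, 50.7]
force: [-0.9, -4.7, 0.4]
gripper_width: 33.5
```

Emit:
play_rows([
  [0,0,-1,0,1],
  [0,0,0,0,1],
])

```text
time_s: 26.98
ee_pos: [652.9, 181.1, 108.6]
ee_rot: [179.9, -0.0, 50.7]
force: [-2.8, -4.0, 3.7]
gripper_width: 33.2
```

Emit:
play_rows([
  [0,-0.7,-1,0,1],
  [0,0,-1,0,1],
  [0,0,0,0,1],
  [0,0,0,0,1],
])

```text
time_s: 27.48
ee_pos: [653.0, 181.1, 108.5]
ee_rot: [179.9, -0.2, 50.7]
force: [-5.5, -4.4, 10.6]
gripper_width: 33.0
```

```bash
python3 look.py s20 scene 285 180 80 70 8;python3 look.py w20 wrist 165 90 180 150 4
```

```text
27.475 [653.  181.1 108.5] [ 1.7994e+02 -1.5000e-01  5.0730e+01] [-5.5 -4.4 10.6] 33.0168570677473
27.525 [653.  181.1 108.5] [ 1.7994e+02 -1.5000e-01  5.0730e+01] [-4.9 -3.9 10.4] 33.4003663242196
```

View pics/s20.png

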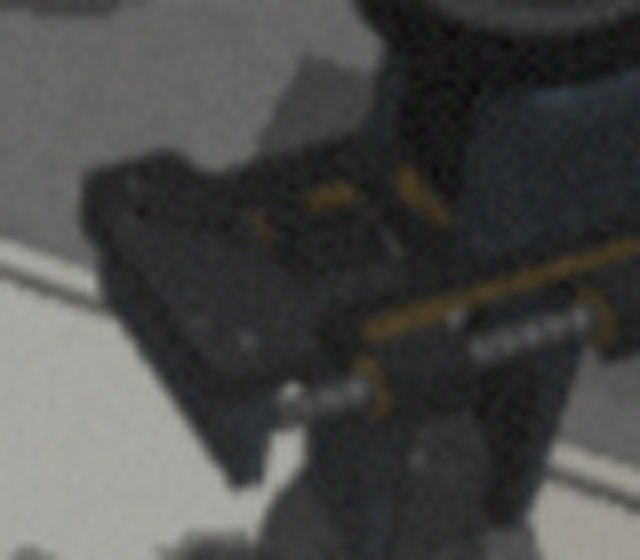

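View pics/w20.png

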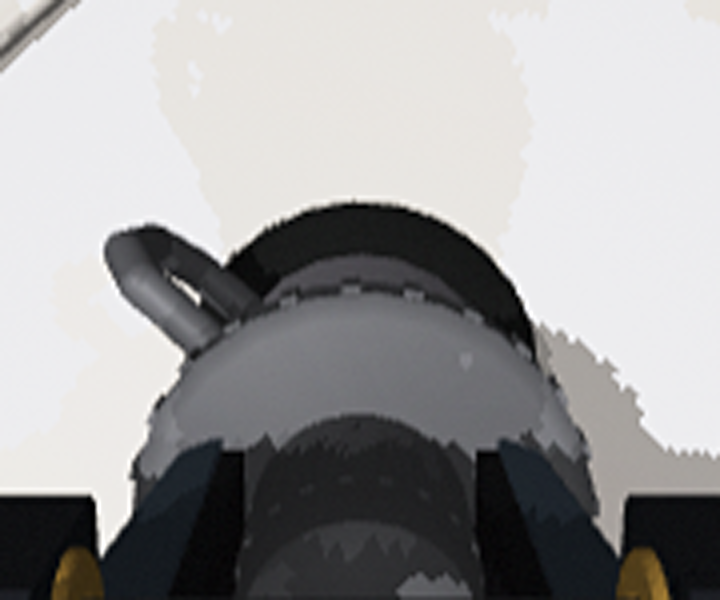

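Emit:
play_rows([
  [-1,-0.7,-0.3,0,1],
  [0,0,0,0,1],
  [0,0,0,0,1],
  [0,0,0,0,1],
  [0,0,0,0,1],
])

```text
time_s: 28.2
ee_pos: [652.9, 181.0, 108.5]
ee_rot: [179.9, -0.3, 50.7]
force: [-2.9, -2.3, 9.6]
gripper_width: 33.1
```

Emit:
play_rows([
  [0,0,-0.3,0,1],
  [0,0,0,0,1],
  [0,0,0,0,1],
  [0,0,0,0,1],
  [0,0,0,0,1],
])

```text
time_s: 28.82
ee_pos: [652.9, 181.0, 108.5]
ee_rot: [179.9, -0.3, 50.7]
force: [-3.8, -3.3, 11.4]
gripper_width: 32.9
```

Force is stable at about 11 N and the pose is steady. Handing in.

```bash
python3 look.py t21 top; python3 - <<'E'
from workcell import env
s=env.state(); print(s["time_s"],s["force"],s["ee_pos"],s["gripper_width"])
print(env.job_done())
E
```

```text
28.825 [652.9 181.  108.5] [179.88  -0.3   50.72] [-3.8 -3.3 11.4] 32.88966681230543
28.875 [-4.46885461 -2.19538292 11.71221492] [652.94536259 181.0175361  108.53529981] 32.97337602719262
the job is handed in; nothing more can be done
None
```

View pics/t21.png

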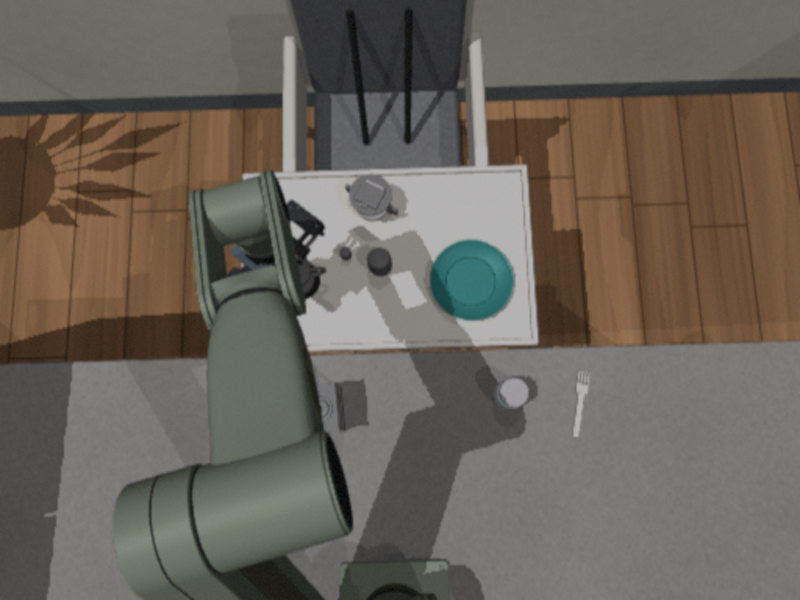

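The job is handed in at 28.9 s: the straw is seated in the spout and the travel cap is clicked onto the lid. The hand is still gripping the cap (50 N set) and pushing it down with about 11.5 N. No verdict was reported.

**Last checks**
- **Straw:** after I released it, the wrist view put its collar and its top at the same spot, (652.7, 181.6) mm, so it stands upright on the spout.
- **Cap:** the force rose to about 6 N, fell sharply as the cap dropped (the click), then rose again against a rigid stop. From the hand height, its rim is at about 101.9 mm; the lid is at 102 mm.
- **Other things:** in the last top view the jar, fork and snack cup look where they started.

**What disagreed or failed**
- **Fingertips:** both camera views put them about 6 mm behind the reported TCP; the description says 14 mm ahead. My first two tries to grip the straw therefore closed on or above its top and tilted it in the rack. I went about 20 mm lower and the grip held.
- **Side force:** about 4–5 N of sideways force stayed on the hand at the end. By the hand reading, the cap is about 1 mm off the spout's axis. The cap hides the spout, so I could not check that directly.

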